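# Fit a splined hub on a drive stub and lock it

### The job

Slide the splined hub, flange down, onto the upright splined stub, turning it so that its teeth line up and guiding it down until its flange sits flat on the shoulder; do not drop it down the stub or force it. Then push the yellow keeper fully in over the flange so that the hub is locked, and let go. Leave the oil can, the circlip pliers and the brass bush where they are.

Things in the scene. Friction and masses are not known exactly. Their poses are not given: they have to be found in the camera images.
- hub_mid (a point): Centre of the loose dark steel hub, on the bore axis, 32 mm above its underside. 64 mm tall, 0.45 kg, standing upright: round flange at the foot, 80 mm across, 8 mm thick; above it a hexagonal body, 54 mm across flats, 62 mm over corners. z: bore axis, up; x: square out through the middle of a flat (flats every 60 degrees).
- hub_foot (a point): Centre of the underside of the hub's flange, axes as hub_mid. The through bore has six straight inner teeth, 6.6 mm wide, tips 15.3 mm from the axis, one behind each hexagon corner (30 degrees from x and every 60); the grooves between them lie behind the flats and reach 20.3 mm from the axis.
- seat (a point): Centre of the flat shoulder (72 mm across) on the fixed grey drive housing, 40 mm above the bench, where the hub's flange comes to rest. z up, y towards the keeper's knob. The housing's foot plate (12 mm thick) reaches 65 mm to both x sides, 68 mm to -y, 148 mm to +y.
- stub_top (a point): On the axis of the bright steel stub standing on the shoulder, 48 mm above it, 2 mm below the flat ends of its six straight teeth (1.7 mm chamfers at both sides of each end; core end 6 mm above this point). Core 28 mm, teeth 7 mm wide, 38 mm over teeth. z up, x along the middle of a tooth (teeth every 60 degrees).
- stub: The splined stub; origin on its axis at the shoulder, axes as stub_top. The hub slides on when its x axis and the stub's differ by a multiple of 60 degrees, to within about 4 degrees; sideways play about 1 mm. The stub turns in its bearing only stiffly (about 0.5 N m).
- keeper (a joint): Travel (m) of the yellow keeper, a tongue 24 mm wide and 6 mm thick, its underside 10 mm above the shoulder. 0: drawn back; 0.030: fully in, at its stop, tip 7 mm over the hub's flange. Slides along the housing's -y, towards the stub, with about 2 N of friction, and stays where left; starts at 0 to 0.010, clear of the hub.
- keeper_knob (a point): Middle of the grip of the keeper's upright black knob: round, 20 mm across from 10 mm below this point to its top 10 mm above it; the tongue's top is 26 mm below it. 103 mm from the stub axis with the keeper drawn back, 73 mm when fully in. Axes as seat.
- oil_can: Red oil can with a spout, 157 mm tall, standing; origin at the centre of its underside.
- circlip_pliers: Black and yellow pliers, 186 mm long, lying on the bench; origin at the centre of their underside.
- brass_bush: Brass bush, 52 mm across and 94 mm long, lying on the bench; origin at the centre of its underside.
Things that resemble listed ones, but are neither listed nor needed, are in the scene too. What is shaped like the part that bears hub_mid but blue, pink or turquoise is not meant.

How it is judged:
By the outcome, as a careful person would: the job done as asked, in the order asked, and still so for the second after the job is handed in, with the robot touching nothing.
It also fails if it takes over 45 s, if anything falls off the work surface, if the arm or the gripper's body presses on something with over 40 N, if the wrist force passes 120 N, or if a joint passes its speed limit or range.

### The arm

A 6-joint arm with a two-finger parallel gripper is mounted at the origin on a cart in front of the work surface, level with it; the furniture and walls round the work are solid. World frame = base frame: x ahead of the robot, y to its left, z up, the work surface at z = 0. Lengths are in m, angles in rad, forces in N, time in s.
With the tool pointing down it reaches from about 0.225 to 0.875 m from the base axis. Payload 3.4 kg.
Tool frame: the origin (TCP) lies on the mounting face of the last link; the fingertips stand 173 mm ahead of it and the grasp point (between the pads) lies 155 mm ahead of it; y points along the fingers, x is the direction in which the jaws open and shut, and the axes are right-handed (so a half turn about y gives the same grasp; the last joint's range is limited). The gripper opens to 85 mm and grips with 20 to 120 N. Pads are 22 mm wide; open, the fingers measure 114 mm over their backs; the gripper's body (76 mm by 85 mm) begins 54 mm behind the grasp point. The pads swing forward as they close: fully open they stand 13 mm farther back than shut.
Start: joints at [1.194, 0.276, 1.505, -0, 1.361, -0.121], TCP at [0.145, 0.556, 0.405] pointing down, gripper open.
Joint ranges: [-2.89, 2.89], [-0.75, 2.08], [0.22, 2.7], [-1.18, 4.32], [0.11, 2.71], [-2.7, 2.7]. Speed limits (rad/s): [2.57, 2.57, 3.14, 3.14, 3.14, 3.14].

### API

Orientations are given as a unit quaternion [w, x, y, z].
In Python, from rig import manip, vision, ticket gives the robot as it stands.
- The arm moves only by the tool arm_command, never from a script. Its argument "increments" is one flat list of numbers, 7 for each row, row after row: the turn, a rotation vector about the tool's x, y, z in rad, then the shift along the tool's x, y, z in cm, then the closure, from 0 (fully open) to 1 (shut). In form: [wx, wy, wz, tx, ty, tz, hand, wx, wy, wz, tx, ty, tz, hand, ...]. A call has 1 to 8 rows; each row shifts and turns the commanded pose from where the row before left it, along the tool's axes as they then stand; what a row does not reach is not made up. A row lasts 1/8 s, in which the tool goes at most 62.5 mm and 10.7 degrees, less where a joint would pass 70% of its speed; a pose out of reach is approached as far as the arm can. A call is refused whole if a number of a shift passes 6.25 or a number of a turn 0.188, either way. A call with a gripper value outside its range is refused whole. The fingers move at their own pace and stop on an object; "grip_force" is the grip in N (left out, the last holds). Time passes only in rows, so rows that do not move let the fingers close. It gives the time, the measured TCP pose, the force and the opening at its end, in the units of the state.
- manip.get_state(): the state, without advancing time (a new reading comes with each control period).
- vision.get_image(name): name is "side" or "top"; returns the picture (420x560x3 uint8, red, green, blue); there is no depth.
- vision.camera_params(name): a dict with "vfov" (degrees; the focal length in pixels is half the picture's height over the tangent of half this angle, whatever the lens; pixels are square), "cx", "cy" (the principal point, pixels), "distortion" ([k1, k2, p1, p2, k3] as OpenCV has them; the pictures are not rectified), "R" (3x3) and "t" (3): a world point X has camera coordinates R X + t. Camera axes: x right, y down, z forward; pixel columns grow to the right and rows downward; lengths in m; the calibration is good to about 2 mm. A picture is of the moment at which its call begins. camera_params takes no time and is no camera call.
- ticket.sign_off(): hands the job in, once; it reports no verdict.
The state is a dict: "clock": time; "qpos": joint angles; "qd": joint speeds; "effort": joint torques, N m; "position": TCP position; "ee_rot": TCP orientation; "contact_force": force on the tool from outside, world axes, zero at the start; "moment": the same for the moment, N m; "width": finger opening in m.
Only numpy, scipy, OpenCV 4.12 (cv2) and the standard library are available. Lean on these libraries where they do the work, as an engineer would, in place of code of your own. Each camera call takes 0.05 s, during which the arm holds its last target.

## Working session

There is one attempt and no reset: what is moved stays moved. The work goes in short steps, Python scripts to look and compute and a tool call to move; the robot and the scene stay as the last step left them, time stands still between calls to the robot, and variables do not carry over. Pictures are saved under pics/ and viewed, and the job is handed in when it is done.

Besides the shell and the picture viewer there is one more tool, called after "Call:" as a command line: name --argument value ..., lists and objects as JSON in quotes. arm_command: Moves the arm, as the interface text tells. Its arguments: {"type":"object","properties":{"increments":{"type":"array"},"grip_force":{"type":"number"}},"required":["increments"]}

```bash
ls; mkdir -p pics
python3 - <<'E'
from rig import manip, vision, ticket
import cv2, numpy as np
print(manip.get_state())
for n in ("side","top"):
    im=vision.get_image(n); cv2.imwrite(f"pics/{n}0.png",im[:,:,::-1]); print(n,vision.camera_params(n))
E
```

```text
pics
{'clock': 0.0, 'qpos': array([ 1.19398777e+00,  2.76613108e-01,  1.50618172e+00, -2.01474131e-05,
        1.36068343e+00, -1.20939917e-01]), 'qd': array([-2.81486156e-06,  1.33897966e-03,  1.81875994e-04,  2.08126800e-03,
        1.94602552e-04,  1.03147717e-03]), 'effort': array([ 2.12727944e-03, -4.16768575e+01, -2.45807505e+01, -1.80602865e-04,
        1.11116271e-02, -3.68407214e-06]), 'position': array([0.14541769, 0.55607903, 0.40380971]), 'ee_rot': array([-0.55935868,  0.56005218,  0.43155253, -0.43269139]), 'contact_force': array([ 0.73632725, -0.02978805,  0.58699685]), 'moment': array([ 0.0248496 , -0.01580082, -0.03321807]), 'width': 0.08568665370359839}
side {'vfov': 47.8656045644497, 'cx': 285.2356765742658, 'cy': 201.98808857701783, 'distortion': array([-0.01469663,  0.        ,  0.        ,  0.        ,  0.        ]), 'R': array([[ 5.04375161e-01, -8.63484467e-01, -5.22525067e-04],
       [-6.60949609e-01, -3.85681747e-01, -6.43735352e-01],
       [ 5.55653949e-01,  3.25029485e-01, -7.65248014e-01]]), 't': array([-0.26969977,  0.38840272,  1.24313851])}
top {'vfov': 57.003793563653176, 'cx': 280.1791093883865, 'cy': 209.98363270975983, 'distortion': array([-0.04314257,  0.        ,  0.        ,  0.        ,  0.        ]), 'R': array([[-0.00298278, -0.99996178,  0.00821848],
       [-0.99866382,  0.0025547 , -0.0516144 ],
       [ 0.05159143, -0.00836145, -0.99863327]]), 't': array([0.00439319, 0.51921135, 1.1682725 ])}
```

View pics/top0.png

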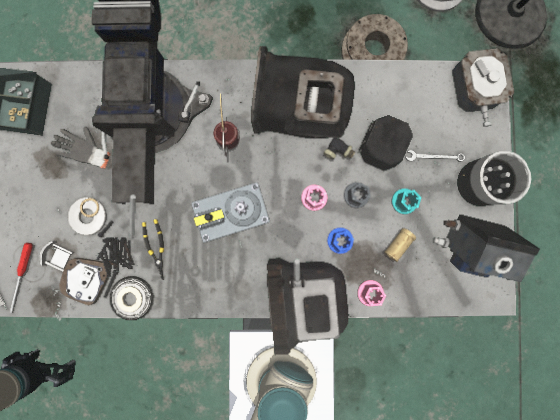

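View pics/side0.png

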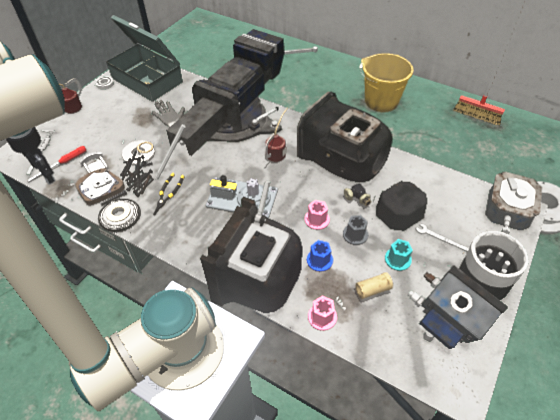

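The dark hub is at top (357,194) and side (356,229). Its lookalikes are pink at top (314,197) and (371,292), blue at (341,240) and turquoise at (406,201). Only the one at (357,194) is dark steel. The housing is at top (240,207), with the yellow keeper at (209,217). Next I'll take close crops.

Run:
```python
import cv2, numpy as np
t=cv2.imread('pics/top0.png'); s=cv2.imread('pics/side0.png')
def c(im,x,y,w,h,f): return cv2.resize(im[y:y+h,x:x+w],None,fx=f,fy=f,interpolation=cv2.INTER_CUBIC)
cv2.imwrite('pics/c_hub_t.png',c(t,332,170,50,50,12))
cv2.imwrite('pics/c_hou_t.png',c(t,185,175,95,75,8))
cv2.imwrite('pics/c_hub_s.png',c(s,330,205,50,45,12))
cv2.imwrite('pics/c_hou_s.png',c(s,200,165,95,75,8))
```

```text
(no output)
```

View pics/c_hub_t.png

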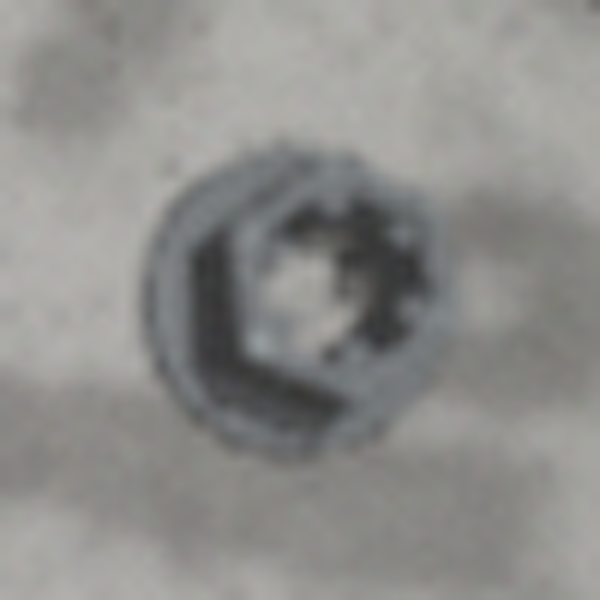

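View pics/c_hou_t.png

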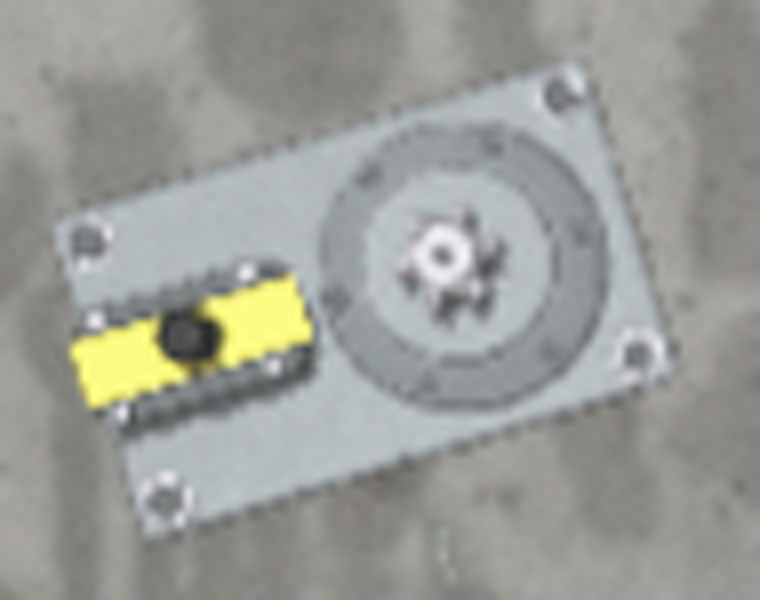

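View pics/c_hub_s.png

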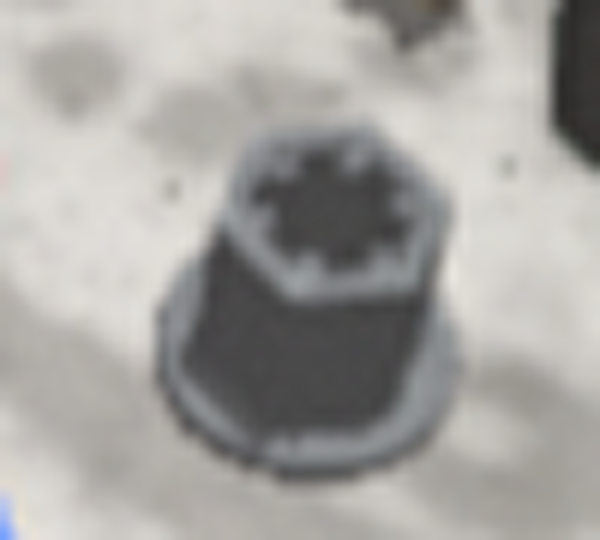

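View pics/c_hou_s.png

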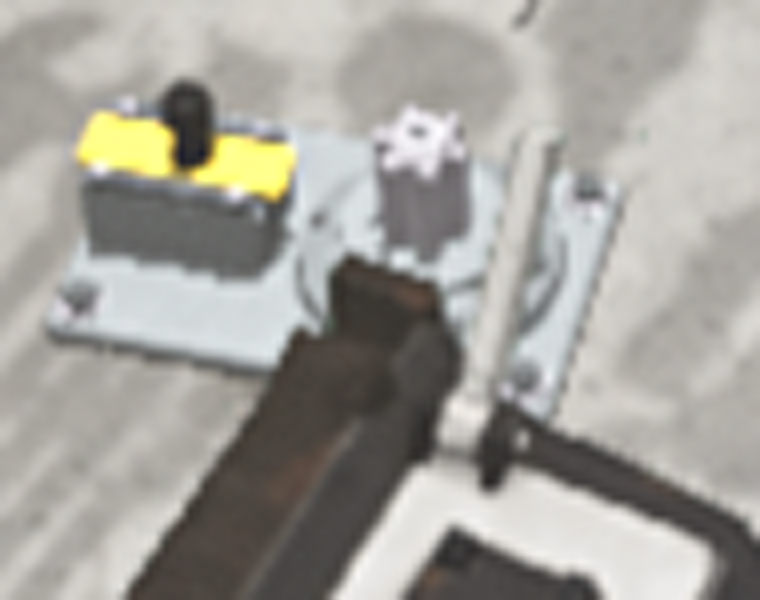

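```bash
cat > h.py <<'E'
import cv2, numpy as np
from scipy.optimize import least_squares
from rig import manip, vision, ticket
P={n:vision.camera_params(n) for n in('side','top')}
def proj(n,X):
    p=P[n]; f=210/np.tan(np.radians(p['vfov']/2))
    K=np.array([[f,0,p['cx']],[0,f,p['cy']],[0,0,1]])
    return cv2.projectPoints(np.atleast_2d(np.array(X,float)),cv2.Rodrigues(p['R'])[0],p['t'],K,p['distortion'])[0][:,0]
def pt(x,y,yaw,L):
    L=np.atleast_2d(np.array(L,float)); c,s=np.cos(yaw),np.sin(yaw)
    return np.c_[x+c*L[:,0]-s*L[:,1], y+s*L[:,0]+c*L[:,1], L[:,2]]
def circ(r,z,n=72):
    a=np.linspace(0,2*np.pi,n+1); return np.c_[r*np.cos(a),r*np.sin(a),0*a+z]
def hexa(z,R=.054/np.sqrt(3)):
    a=np.radians(30+60*np.arange(7)); return np.c_[R*np.cos(a),R*np.sin(a),0*a+z]
def spline(z,rc=.014,ro=.019,w=.007):
    o=[]
    for k in range(7):
        t=np.radians(60*k); 
        for r,s in((rc,-1),(ro,-1),(ro,1),(rc,1)):
            q=[r*np.cos(0),s*w/2]; q=[np.sqrt(r*r-w*w/4),s*w/2]
            o.append([q[0]*np.cos(t)-q[1]*np.sin(t),q[0]*np.sin(t)+q[1]*np.cos(t),z])
    return np.array(o)
def overlay(im,n,lines,x0,y0,w,h,f,out):
    c=cv2.resize(im[y0:y0+h,x0:x0+w],None,fx=f,fy=f,interpolation=cv2.INTER_CUBIC)
    for L,col in lines:
        q=((proj(n,L)-[x0,y0]+.5)*f-.5)
        cv2.polylines(c,[np.round(q*8).astype(np.int32)],False,col,1,cv2.LINE_AA,3)
    cv2.imwrite(out,c)
def uv(pts,x0,y0,f): return (np.array(pts,float)+.5)/f-.5+[x0,y0]
E
cat > fit0.py <<'E'
from h import *
# hub: corners sequence by cam
ht=uv([(240,228),(240,357),(350,407)],332,170,12)   # top hex corners (CW in image)
hs=uv([(230,205),(290,298),(415,292),(450,205),(375,128),(250,140)],330,205,12)
fc=uv([(295,303)],332,170,12)
def near(q,Q): return Q[np.argmin(((Q-q)**2).sum(1))]
def res(v):
    x,y,a,dx,dy=v; r=[]
    H=pt(x,y,a,hexa(.064)[:6])
    Q=proj('top',H)
    for q in ht: r+=list(near(q,Q)-q)
    r+=list((proj('top',pt(x,y,0,[0,0,.008]))[0]-fc[0]))
    H=H+[dx,dy,0]; Q=proj('side',H)
    for q in hs: r+=list(near(q,Q)-q)
    r+=[dx/.002*.3,dy/.002*.3]
    return r
best=min((least_squares(res,[.53,-.22,a,0,0],x_scale=[.01,.01,.3,.01,.01]) for a in np.radians(range(0,60,10))),key=lambda s:s.cost)
print('hub',best.x[:2],np.degrees(best.x[2])%60,best.x[3:],best.cost)
hub=best.x
# housing
pc=uv([(55,225),(585,62),(675,370),(150,538)],185,175,8)
sh=uv([(460,262)],185,175,8); st=uv([(444,254)],185,175,8); sts=uv([(422,135)],200,165,8)
C=[(-.065,.148,.012),(.065,.148,.012),(.065,-.068,.012),(-.065,-.068,.012)]
def res2(v):
    x,y,a,dx,dy=v; r=[]
    Q=proj('top',pt(x,y,a,C))
    for q in pc: r+=list((near(q,Q)-q)*.7)
    r+=list(proj('top',[x,y,.04])[0]-sh[0]); r+=list(proj('top',[x,y,.092])[0]-st[0])
    r+=list(proj('side',[x+dx,y+dy,.092])[0]-sts[0])
    return r+[dx/.002*.3,dy/.002*.3]
b=min((least_squares(res2,[.5,.12,a,0,0],x_scale=[.01,.01,.3,.01,.01]) for a in np.radians(range(-60,80,20))),key=lambda s:s.cost)
print('seat',b.x[:2],np.degrees(b.x[2]),b.x[3:],b.cost)
np.savez('fit0.npz',hub=hub,seat=b.x)
T=cv2.imread('pics/top0.png');S=cv2.imread('pics/side0.png')
R=(0,0,255);G=(0,255,0);M=(255,0,255)
for n,im,bx,bh,nm in(('top',T,(332,170,50,50,12),(185,175,95,75,8),'t'),('side',S,(330,205,50,45,12),(200,165,95,75,8),'s')):
    d=np.r_[hub[3:],0] if n=='side' else 0
    L=lambda q:pt(*hub[:3],q)+d
    overlay(im,n,[(L(hexa(.064)),R),(L(circ(.04,.008)),G),(L(hexa(.008)),M)],*bx,'pics/o_hub_%s.png'%nm)
    d=np.r_[b.x[3:],0] if n=='side' else 0
    L=lambda q:pt(*b.x[:3],q)+d
    overlay(im,n,[(L(C+C[:1]),R),(L(circ(.036,.04)),G),(L(circ(.019,.090)),M)]+[(L(circ(.010,.092)+[0,u,0]),G) for u in(.093,.103)],*bh,'pics/o_hou_%s.png'%nm)
E
python3 fit0.py; cd pics; python3 -c "
import cv2,numpy as np
a=[cv2.imread('o_hub_%s.png'%k)for k in'ts']
cv2.imwrite('o_hub.png',cv2.resize(np.hstack([a[0][:540],a[1]]),(800,360)))"
```

```text
hub [ 0.56580583 -0.23250133] 33.89238980034959 [ 0.00335265 -0.00098276] 3.0138873749834403
seat [0.52603502 0.11733521] 17.202966262545452 [ 1.72015656e-03 -1.14818256e-05] 1.6860327854071233
```

View pics/o_hub.png

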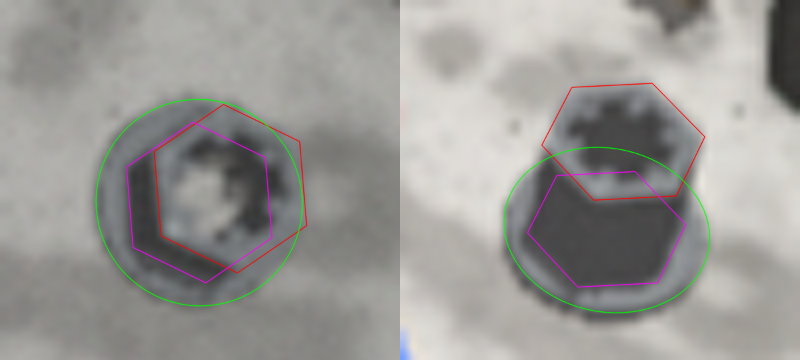

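View pics/o_hou_t.png

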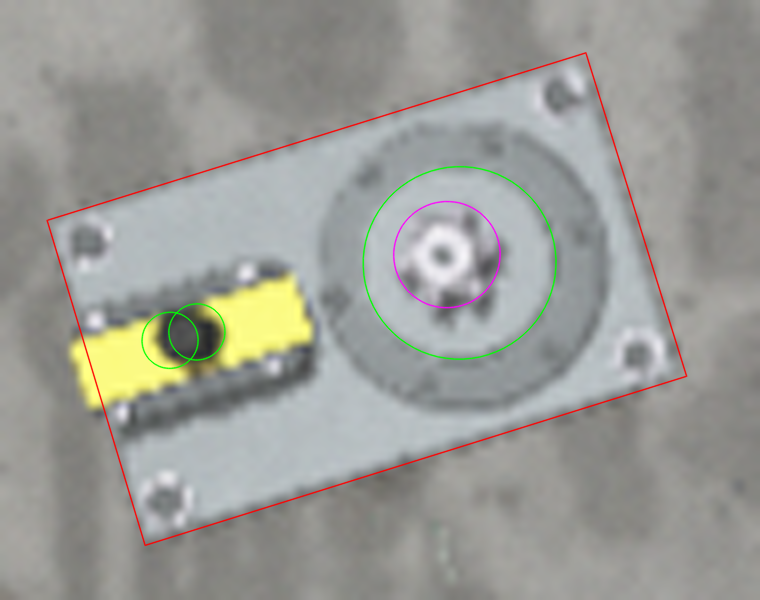

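View pics/o_hou_s.png

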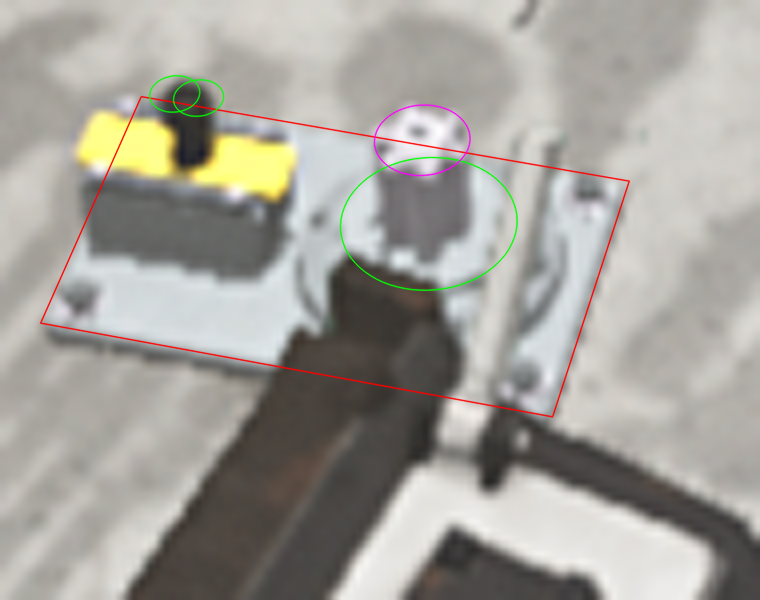

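```bash
cat > tri.py <<'E'
from h import *
def tri(a,b):
    r=least_squares(lambda X:np.r_[proj('top',X)[0]-a,proj('side',X)[0]-b],[.4,0,.1]); return r.x.round(3),round(r.cost,2)
E
python3 - <<'E'
from h import *
T=cv2.imread('pics/top0.png');S=cv2.imread('pics/side0.png')
f=np.load('fit0.npz')['seat']
a=[]
for n,im,b in(('top',T,(225,193,30,30,25)),('side',S,(238,170,30,30,25))):
    d=np.r_[f[3:],0] if n=='side' else 0
    overlay(im,n,[],*b,'pics/x.png'); a.append(cv2.imread('pics/x.png'))
cv2.imwrite('pics/stub_z.png',cv2.resize(np.hstack(a),(800,400)))
cv2.imwrite('pics/blk_t.png',cv2.resize(T[245:365,250:360],None,fx=5,fy=5,interpolation=cv2.INTER_CUBIC))
cv2.imwrite('pics/blk_s.png',cv2.resize(S[170:320,195:315],None,fx=4,fy=4,interpolation=cv2.INTER_CUBIC))
E
```

```text
(no output)
```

View pics/stub_z.png

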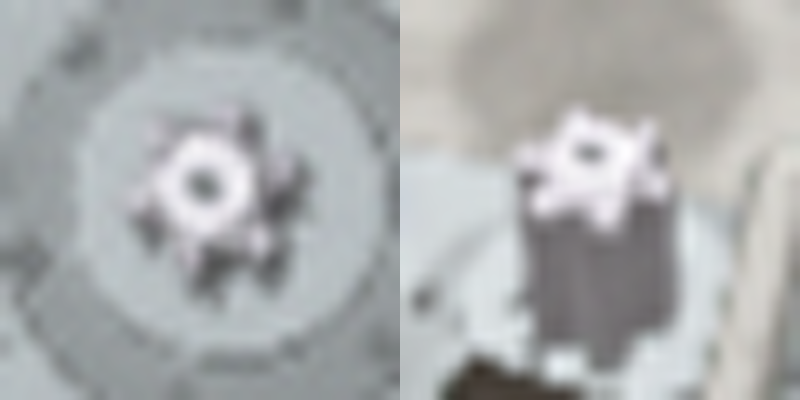

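View pics/blk_t.png

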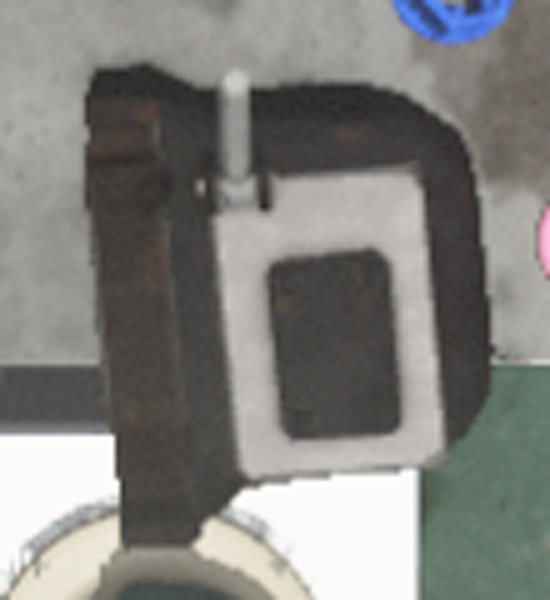

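View pics/blk_s.png

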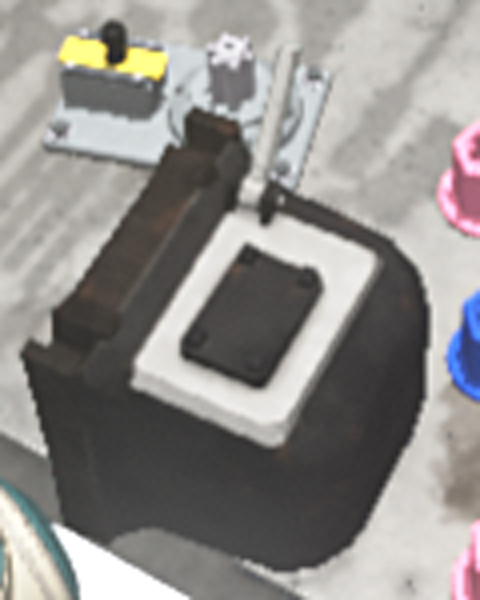

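```bash
cat > stub.py <<'E'
from h import *; from tri import tri
s=np.load('fit0.npz')['seat']
zt=uv(np.array([(158,133),(237,110),(288,160),(262,240),(190,250),(135,192)])*1.875,225,193,25)
zs=uv(np.array([(178,110),(243,132),(263,185),(205,222),(143,212),(123,160)])*1.875,238,170,25)
def near(q,Q): return Q[np.argmin(((Q-q)**2).sum(1))]
a=np.radians(60*np.arange(6)); tips=np.c_[.018*np.cos(a),.018*np.sin(a),0*a+.09]
def fit(pts,n):
    return min((least_squares(lambda v:np.ravel([near(q,proj(n,pt(*v,tips)))-q for q in pts]),[s[0],s[1],y],x_scale=[.01,.01,.3]) for y in np.radians(range(0,60,15))),key=lambda r:r.cost)
R=[]
for n,z in(('top',zt),('side',zs)):
    r=fit(z,n); R.append(r.x); print(n,r.x[:2],np.degrees(r.x[2])%60,r.cost, r.fun.round(1))
T=cv2.imread('pics/top0.png');S=cv2.imread('pics/side0.png');A=[]
for n,im,b,r in(('top',T,(225,193,30,30,25),R[0]),('side',S,(238,170,30,30,25),R[1])):
    overlay(im,n,[(pt(*r,spline(.09)),(0,0,255)),(pt(*r,spline(.04)),(0,255,0))],*b,'pics/x.png'); A.append(cv2.imread('pics/x.png'))
cv2.imwrite('pics/stub_o.png',cv2.resize(np.hstack(A),(800,400)))
for p in [((297,260),(267.5,182)),((294,288),(257.5,224)),((335,280),(290,235)),((270,260),(246,201))]: print(tri(*p))
E
python3 stub.py
```

```text
top [0.52672708 0.1172494 ] 42.47197807157578 1.6325031210736336 [-0.2 -1.   0.  -0.7  0.4  0.2  0.5  0.2 -0.3  0.8 -0.4  0.5]
side [0.52628089 0.11760224] 45.918963345991926 0.4634401264698508 [-0.2  0.5  0.3 -0.1  0.1 -0.1  0.4  0.1 -0.4 -0.1 -0.2 -0.3]
(array([ 0.389, -0.033,  0.303]), np.float64(0.01))
(array([ 0.315, -0.035,  0.21 ]), np.float64(7.27))
(array([ 0.331, -0.133,  0.211]), np.float64(0.0))
(array([0.38 , 0.033, 0.198]), np.float64(0.81))
```

View pics/stub_o.png

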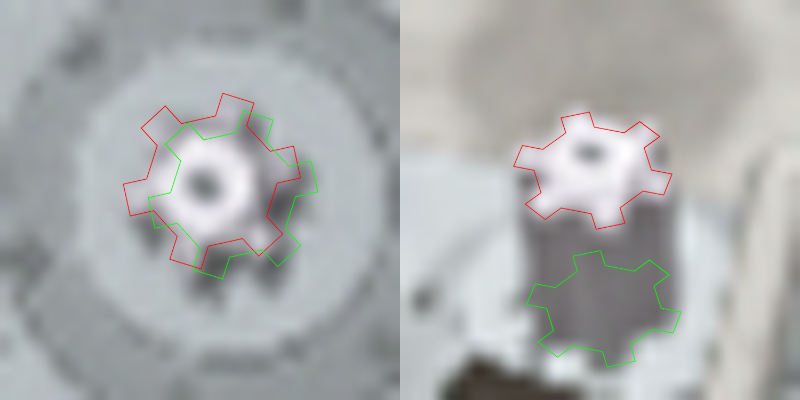

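```bash
cat >> h.py <<'E'
from scipy.spatial.transform import Rotation as Ro
def Rq(q): return Ro.from_quat(np.r_[q[1:],q[0]])
def plan(p,psi,ref=None):
    """p: target grasp point (155 mm ahead), psi: world yaw of tool x deg; delta from measured pose"""
    s=manip.get_state(); R=Rq(s['ee_rot']).as_matrix()
    c,sn=np.cos(np.radians(psi)),np.sin(np.radians(psi))
    Rt=np.array([[c,sn,0],[sn,-c,0],[0,0,-1.]])
    tcp=np.array(p)+[0,0,.155]
    print('t',round(s['clock'],2),'tcp',s['position'].round(4),'grasp',(s['position']+.155*R[:,2]).round(4),'yaw',np.degrees(np.arctan2(R[1,0],R[0,0])).round(1),'tilt',R[:2,2].round(4),'q',s['qpos'].round(2),'F',s['contact_force'].round(1),'M',s['moment'].round(2),'w',round(s['width'],4))
    print('d_tool cm',(R.T@(tcp-s['position'])*100).round(2),'rotvec tool',Ro.from_matrix(R.T@Rt).as_rotvec().round(3))
E
python3 - <<'E'
from h import *
S=cv2.imread('pics/side0.png').astype(np.float32).mean(2)
def samp(n,im,X): 
    q=proj(n,X).astype(np.float32); return cv2.remap(im,q[:,0][None],q[:,1][None],cv2.INTER_LINEAR)[0]
g=np.mgrid[-.024:.0241:.0008,-.024:.0241:.0008].reshape(2,-1).T
r=np.hypot(*g.T); a=np.arctan2(g[:,1],g[:,0]); k=np.round(a/(np.pi/3))*np.pi/3
ins=((np.abs(r*np.sin(a-k))<.0035)&(r<.019)&(r>.014)); out=(r<.0185)&(r>.0155)&~ins
L=np.c_[g,0*r+.09]
b=[]
for y in np.arange(25,66,.5):
    m=max(((samp('side',S,pt(.5263+dx,.1176+dy,np.radians(y),L[ins])).mean()-samp('side',S,pt(.5263+dx,.1176+dy,np.radians(y),L[out])).mean()),dx,dy) for dx in np.arange(-.0015,.0016,.0005) for dy in np.arange(-.0015,.0016,.0005))
    b.append((m[0],y,m[1],m[2]))
b.sort(reverse=True); print(np.round(b[:6],4))
h=np.load('fit0.npz')['hub']
plan([h[0],h[1],.20],-26)
E
```

```text
[[3.95462e+01 4.50000e+01 5.00000e-04 0.00000e+00]
 [3.95188e+01 4.45000e+01 5.00000e-04 0.00000e+00]
 [3.94498e+01 4.40000e+01 5.00000e-04 0.00000e+00]
 [3.94244e+01 4.55000e+01 5.00000e-04 0.00000e+00]
 [3.92516e+01 4.60000e+01 5.00000e-04 0.00000e+00]
 [3.92260e+01 4.35000e+01 5.00000e-04 0.00000e+00]]
t 0.1 tcp [0.1454 0.5561 0.4039] grasp [-0.0045  0.5953  0.4039] yaw 75.3 tilt [-0.9675  0.253 ] q [ 1.19  0.28  1.51  0.    1.36 -0.12] F [-0.2  0.6  0.3] M [-0.02  0.    0.05] w 0.0857
d_tool cm [-65.65   4.99 -60.62] rotvec tool [-1.108  1.354  1.352]
```

```bash
python3 - <<'E'
s=open('h.py').read()
s=s.replace("Rt=np.array([[c,sn,0],[sn,-c,0],[0,0,-1.]])","Rt=np.array([[c,0,-sn],[sn,0,c],[0,-1.,0]])").replace("(s['position']+.155*R[:,2])","(s['position']+.155*R[:,1])").replace("'tilt',R[:2,2]","'tilt',R[:2,1]")
open('h.py','w').write(s)
E
python3 - <<'E'
from h import *
h=np.load('fit0.npz')['hub']
for psi in (-26,34,-86): plan([h[0],h[1],.20],psi)
E
```

```text
t 0.1 tcp [0.1454 0.5561 0.4039] grasp [0.1453 0.5559 0.2489] yaw 75.3 tilt [-0.0006 -0.0016] q [ 1.19  0.28  1.51  0.    1.36 -0.12] F [-0.2  0.6  0.3] M [-0.02  0.    0.05] w 0.0857
d_tool cm [-65.65   4.99 -60.62] rotvec tool [ 1.000e-03  1.769e+00 -1.000e-03]
t 0.1 tcp [0.1454 0.5561 0.4039] grasp [0.1453 0.5559 0.2489] yaw 75.3 tilt [-0.0006 -0.0016] q [ 1.19  0.28  1.51  0.    1.36 -0.12] F [-0.2  0.6  0.3] M [-0.02  0.    0.05] w 0.0857
d_tool cm [-65.65   4.99 -60.62] rotvec tool [ 0.     0.722 -0.002]
t 0.1 tcp [0.1454 0.5561 0.4039] grasp [0.1453 0.5559 0.2489] yaw 75.3 tilt [-0.0006 -0.0016] q [ 1.19  0.28  1.51  0.    1.36 -0.12] F [-0.2  0.6  0.3] M [-0.02  0.    0.05] w 0.0857
d_tool cm [-65.65   4.99 -60.62] rotvec tool [ 2.000e-03  2.816e+00 -1.000e-03]
```

```bash
cat > gen.py <<'E'
from h import *
def gen(way,hand=0):
    """way: list of (p_tcp, yaw_deg, n rows), from the measured pose, tool assumed vertical"""
    s=manip.get_state();R=Rq(s['ee_rot']).as_matrix();p=s['position'].copy();y=np.degrees(np.arctan2(R[1,0],R[0,0]))
    for tp,ty,n in way:
        tp=np.array(tp,float);dy=(ty-y+180)%360-180; dp=(tp-p)/n
        print('--')
        for i in range(n):
            a=np.radians(y); x=np.array([np.cos(a),np.sin(a),0]);z=np.array([-np.sin(a),np.cos(a),0])
            print([0,round(-np.radians(dy/n),3),0,round(100*dp@x,2),round(-100*dp[2],2),round(100*dp@z,2),hand])
            y+=dy/n;p=p+dp
E
python3 -c "
from gen import *
gen([((.47,.18,.404),24,8),((.566,-.2325,.355),-26.1,8)])"
```

```text
--
[0, np.float64(0.112), 0, np.float64(-3.52), np.float64(-0.0), np.float64(-5.11), 0]
[0, np.float64(0.112), 0, np.float64(-2.93), np.float64(-0.0), np.float64(-5.48), 0]
[0, np.float64(0.112), 0, np.float64(-2.3), np.float64(-0.0), np.float64(-5.77), 0]
[0, np.float64(0.112), 0, np.float64(-1.64), np.float64(-0.0), np.float64(-5.99), 0]
[0, np.float64(0.112), 0, np.float64(-0.96), np.float64(-0.0), np.float64(-6.14), 0]
[0, np.float64(0.112), 0, np.float64(-0.27), np.float64(-0.0), np.float64(-6.2), 0]
[0, np.float64(0.112), 0, np.float64(0.43), np.float64(-0.0), np.float64(-6.2), 0]
[0, np.float64(0.112), 0, np.float64(1.12), np.float64(-0.0), np.float64(-6.11), 0]
--
[0, np.float64(0.109), 0, np.float64(-1.0), np.float64(0.61), np.float64(-5.2), 0]
[0, np.float64(0.109), 0, np.float64(-0.43), np.float64(0.61), np.float64(-5.28), 0]
[0, np.float64(0.109), 0, np.float64(0.15), np.float64(0.61), np.float64(-5.29), 0]
[0, np.float64(0.109), 0, np.float64(0.73), np.float64(0.61), np.float64(-5.24), 0]
[0, np.float64(0.109), 0, np.float64(1.29), np.float64(0.61), np.float64(-5.13), 0]
[0, np.float64(0.109), 0, np.float64(1.85), np.float64(0.61), np.float64(-4.96), 0]
[0, np.float64(0.109), 0, np.float64(2.38), np.float64(0.61), np.float64(-4.73), 0]
[0, np.float64(0.109), 0, np.float64(2.88), np.float64(0.61), np.float64(-4.44), 0]
```

Call:
arm_command --increments '[0,0.11,0,-3.5,0,-5.1,0,0,0.11,0,-2.9,0,-5.5,0,0,0.11,0,-2.3,0,-5.75,0,0,0.11,0,-1.65,0,-6.0,0,0,0.11,0,-0.95,0,-6.1,0,0,0.11,0,-0.25,0,-6.2,0,0,0.11,0,0.45,0,-6.2,0,0,0.11,0,1.1,0,-6.1,0]'

```text
clock: 1.1
position: [0.4736, 0.1816, 0.4045]
ee_rot: [0.691, -0.691, -0.151, 0.151]
contact_force: [0.8, 1.0, -0.1]
width: 0.0857
```

```bash
python3 -c "
from gen import *
gen([((.566,-.2325,.33),-26.1,8)]);plan((.566,-.2325,.2),-26.1)"|sed 's/np.float64//g'
```

```text
--
[0, (0.111), 0, (-1.11), (0.93), (-5.19), 0]
[0, (0.111), 0, (-0.53), (0.93), (-5.28), 0]
[0, (0.111), 0, (0.05), (0.93), (-5.3), 0]
[0, (0.111), 0, (0.64), (0.93), (-5.26), 0]
[0, (0.111), 0, (1.22), (0.93), (-5.16), 0]
[0, (0.111), 0, (1.78), (0.93), (-5.0), 0]
[0, (0.111), 0, (2.32), (0.93), (-4.77), 0]
[0, (0.111), 0, (2.84), (0.93), (-4.48), 0]
t 1.1 tcp [0.4736 0.1816 0.4045] grasp [0.4736 0.1817 0.2495] yaw 24.7 tilt [-0.0001  0.0004] q [ 0.23  0.17  1.64  0.    1.32 -0.2 ] F [ 0.8  1.  -0.1] M [ 0.05 -0.    0.05] w 0.0857
d_tool cm [ -8.91   4.93 -41.48] rotvec tool [-0.     0.887 -0.   ]
```

Tracking is good. Continuing to above the hub.

Call:
arm_command --increments '[0,0.11,0,-1.1,0.9,-5.2,0,0,0.11,0,-0.55,0.9,-5.3,0,0,0.11,0,0.05,0.9,-5.3,0,0,0.11,0,0.65,0.9,-5.25,0,0,0.11,0,1.2,0.9,-5.15,0,0,0.11,0,1.8,0.9,-5.0,0,0,0.11,0,2.3,0.9,-4.8,0,0,0.11,0,2.8,0.9,-4.5,0]'

```text
clock: 2.1
position: [0.5674, -0.2323, 0.3319]
ee_rot: [0.69, -0.689, 0.158, -0.157]
contact_force: [0.7, 0.4, -1.2]
width: 0.0854
```

Run:
```python
from h import *
h=np.load('fit0.npz')['hub']
plan((.566,-.2325,.04),-26.1)
for n,b in(('top',(320,140,100,75,8)),('side',(310,160,100,75,8))):
    im=vision.get_image(n)[:,:,::-1].copy()
    overlay(im,n,[],*b,'pics/a1_%s.png'%n)
```

```text
t 2.1 tcp [ 0.5674 -0.2323  0.3319] grasp [ 0.5673 -0.2322  0.1769] yaw -25.7 tilt [-0.0005  0.0007] q [-0.5   0.38  1.54  0.    1.23 -0.05] F [ 0.7  0.4 -1.2] M [ 0.01 -0.01 -0.02] w 0.0854
d_tool cm [-0.1  13.69 -0.09] rotvec tool [-0.     0.007 -0.001]
```

View pics/a1_side.png

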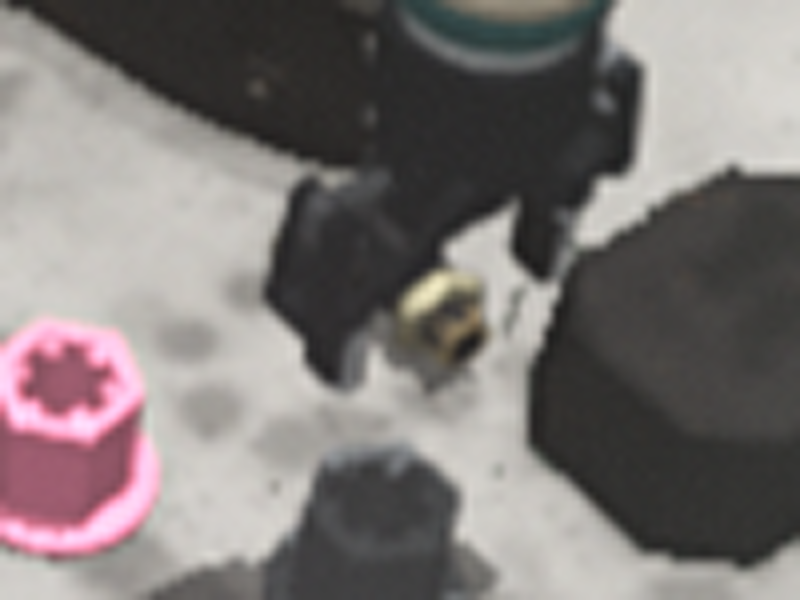

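The crop shows the gripper open and aligned over the dark hub, whose top is at crop (380,490). Descending now.

Call:
arm_command --increments '[0,0.007,0,-0.05,5,-0.05,0,0,0,0,0,5,0,0,0,0,0,0,3.2,0,0,0,0,0,0,0.4,0,0]' --grip_force 30

```text
clock: 2.7
position: [0.5654, -0.2295, 0.1941]
ee_rot: [0.69, -0.688, 0.16, -0.156]
contact_force: [0.3, 0.9, 0.5]
width: 0.0856
```

Run:
```python
from h import *
plan((.566,-.2325,.04),-26.1)
for n,b in(('top',(320,140,100,75,8)),('side',(310,160,100,75,8))):
    im=vision.get_image(n)[:,:,::-1].copy()
    overlay(im,n,[],*b,'pics/a2_%s.png'%n)
```

```text
t 2.7 tcp [ 0.5654 -0.2295  0.1941] grasp [ 0.5645 -0.229   0.0391] yaw -25.9 tilt [-0.0057  0.0034] q [-0.5   0.51  1.71  0.    0.93 -0.05] F [0.3 0.9 0.5] M [-0.02  0.07 -0.  ] w 0.0856
d_tool cm [ 0.18 -0.09 -0.24] rotvec tool [-0.001  0.004 -0.007]
```

View pics/a2_side.png

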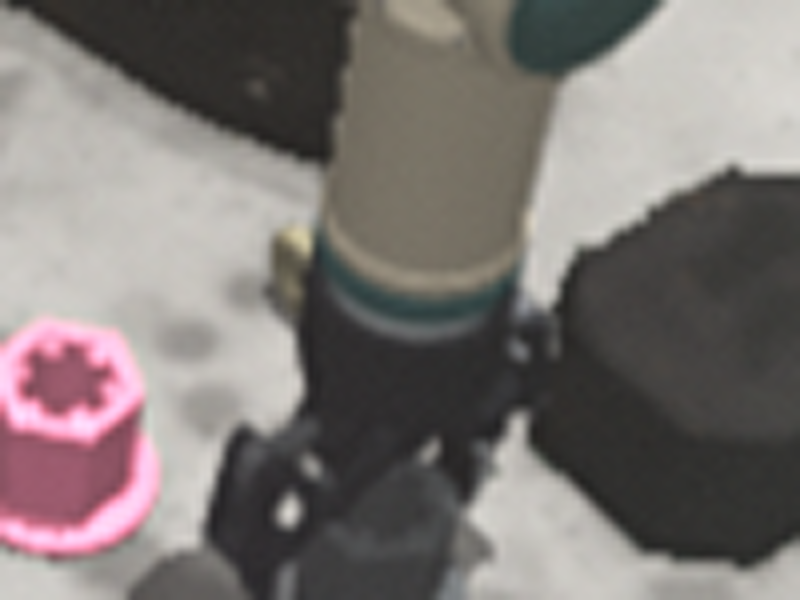

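Call:
arm_command --increments '[0,0.004,-0.006,0.25,-0.05,-0.22,0,0,0,0,0,0,0,0.3,0,0,0,0,0,0,0.6,0,0,0,0,0,0,1,0,0,0,0,0,0,1,0,0,0,0,0,0,1]' --grip_force 30

```text
clock: 3.55
position: [0.5679, -0.2339, 0.1985]
ee_rot: [-0.688, 0.689, -0.157, 0.162]
contact_force: [-1.0, -0.0, 5.8]
width: 0.0542
```

Run:
```python
from h import *
plan((.566,-.2325,.04),-26.1)
im=vision.get_image('side')[:,:,::-1].copy()
overlay(im,'side',[],310,190,75,75,8,'pics/a3_side.png')
```

```text
t 3.55 tcp [ 0.5679 -0.2339  0.1985] grasp [ 0.5688 -0.2343  0.0435] yaw -26.1 tilt [ 0.0061 -0.003 ] q [-0.5   0.51  1.7   0.    0.93 -0.05] F [-1.  -0.   5.8] M [0.1  0.36 0.05] w 0.0542
d_tool cm [-0.23  0.34  0.04] rotvec tool [ 0.    -0.     0.007]
```

View pics/a3_side.png

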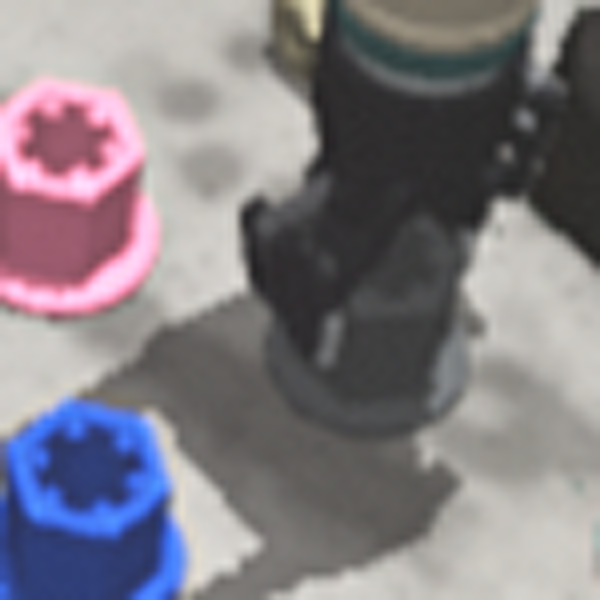

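Call:
arm_command --increments '[0,0,0,0,-1,0,1,0,0,0,0,-4,0,1,0,0,0,0,-5,0,1,0,0,0,0,-3,0,1,0,0,0,0,0,0,1]' --grip_force 45

```text
clock: 4.22
position: [0.5678, -0.2338, 0.3298]
ee_rot: [-0.688, 0.69, -0.156, 0.164]
contact_force: [0.1, -0.6, -3.2]
width: 0.0538
```

```bash
python3 -c "
from gen import *
plan((.5268,.1174,.17),-15)
gen([((.5268,.1174,.332),-15,8)])"|sed 's/np.float64//g'
```

```text
t 4.22 tcp [ 0.5678 -0.2338  0.3298] grasp [ 0.5694 -0.2346  0.1748] yaw -26.1 tilt [ 0.0106 -0.0054] q [-0.5   0.38  1.54  0.    1.21 -0.05] F [ 0.1 -0.6 -3.2] M [ 0.05  0.01 -0.02] w 0.0538
d_tool cm [-19.15   0.25  29.73] rotvec tool [ 0.001 -0.194  0.012]
--
[0, (-0.024), 0, (-2.39), (-0.03), (3.72), 0]
[0, (-0.024), 0, (-2.3), (-0.03), (3.77), 0]
[0, (-0.024), 0, (-2.21), (-0.03), (3.83), 0]
[0, (-0.024), 0, (-2.12), (-0.03), (3.88), 0]
[0, (-0.024), 0, (-2.02), (-0.03), (3.93), 0]
[0, (-0.024), 0, (-1.93), (-0.03), (3.98), 0]
[0, (-0.024), 0, (-1.83), (-0.03), (4.02), 0]
[0, (-0.024), 0, (-1.73), (-0.03), (4.07), 0]
```

Call:
arm_command --increments '[0,-0.024,0.005,-2.4,0,3.7,1,0,-0.024,0,-2.3,0,3.8,1,0,-0.024,0,-2.2,0,3.85,1,0,-0.024,0,-2.1,0,3.9,1,0,-0.024,0,-2.0,0,3.95,1,0,-0.024,0,-1.95,0,4.0,1,0,-0.024,0,-1.85,0,4.0,1,0,-0.024,0,-1.75,0,4.05,1]'

```text
clock: 5.22
position: [0.5254, 0.1196, 0.3245]
ee_rot: [-0.701, 0.701, -0.094, 0.092]
contact_force: [0.5, 0.2, -4.4]
width: 0.054
```

Call:
arm_command --increments '[0,0,0,0,0,0,1,0,0,0,0,0,0,1]'

```text
clock: 5.48
position: [0.5261, 0.1181, 0.3253]
ee_rot: [-0.7, 0.702, -0.093, 0.092]
contact_force: [0.9, 0.2, -4.0]
width: 0.0535
```

```bash
cat > look.py <<'E'
from h import *
import sys
plan((.5268,.1174,.17),-15)
k=sys.argv[1]
for n,b in(('top',(190,150,100,75,8)),('side',(200,125,100,75,8))):
    im=vision.get_image(n)[:,:,::-1].copy(); cv2.imwrite(f'pics/raw{k}_{n}.png',im)
    overlay(im,n,[],*b,f'pics/b{k}_{n}.png')
E
python3 look.py 1
```

```text
t 5.47 tcp [0.5261 0.1181 0.3253] grasp [0.5257 0.1179 0.1703] yaw -15.1 tilt [-0.0021 -0.0015] q [ 0.09  0.28  1.71 -0.    1.16  0.36] F [ 0.9  0.2 -4. ] M [-0.06 -0.01  0.02] w 0.0535
d_tool cm [ 0.09  0.03 -0.05] rotvec tool [ 0.002 -0.001 -0.002]
```

View pics/b1_side.png

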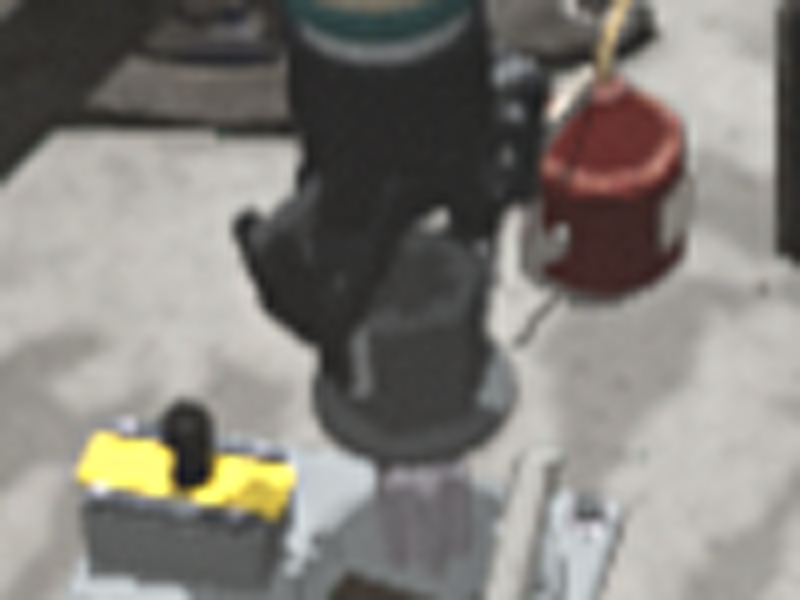

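View pics/b1_top.png

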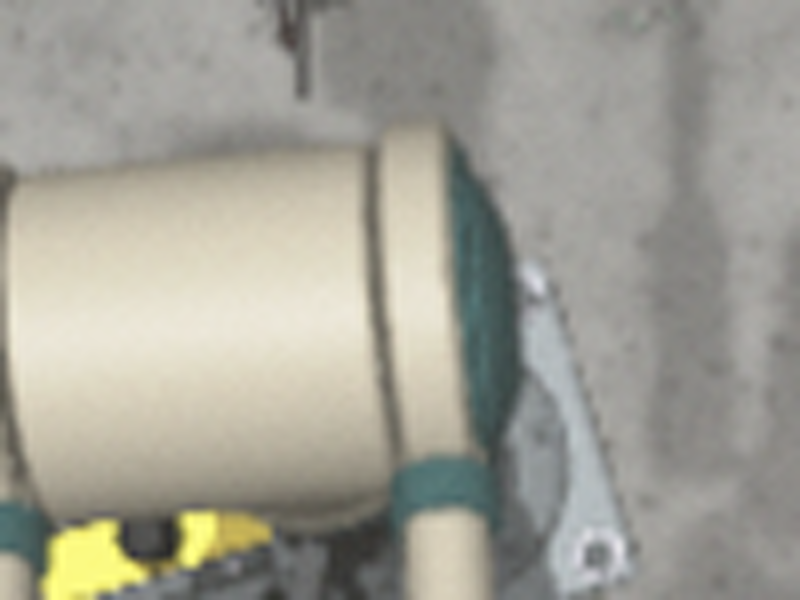

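```bash
cat > ov.py <<'E'
from h import *
import sys
k,x,y,z,a=sys.argv[1],*map(float,sys.argv[2:6])
im=cv2.imread(f'pics/raw{k}_side.png')
if len(sys.argv)>6: im=np.clip(im.astype(float)*2.2,0,255).astype(np.uint8)
L=lambda q:pt(x,y,np.radians(a),q)+[0,0,z]
u,v=proj('side',[x,y,z+.03])[0]
overlay(im,'side',[(L(circ(.04,0)),(0,0,255)),(L(circ(.04,.008)),(0,255,0)),(L(hexa(.008)),(255,0,255)),(L(hexa(.064)),(0,255,255)),(pt(.5267,.1176,np.radians(45),spline(.09)),(255,255,0))],int(u)-20,int(v)-18,40,40,15,f'pics/ov{k}.png')
E
python3 ov.py 1 .5265 .1176 .1268 -15 b
```

```text
(no output)
```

View pics/ov1.png

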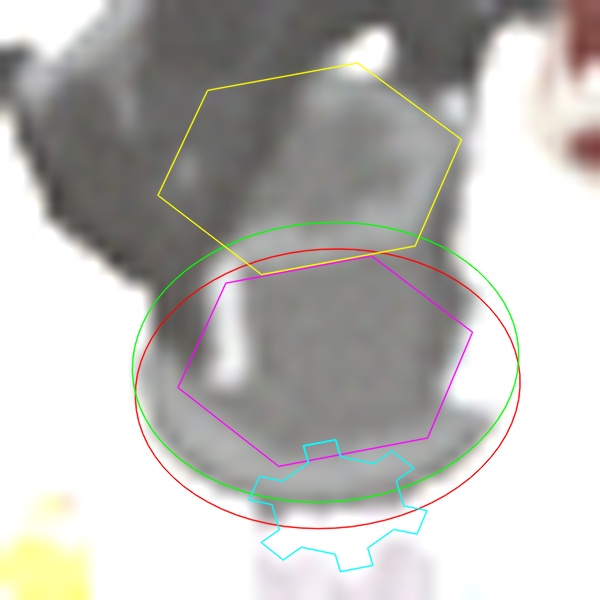

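Run:
```python
import cv2,numpy as np
a=cv2.imread('pics/raw1_side.png')[150:190,232:272].astype(float)*1.5
b=cv2.imread('pics/side0.png')[205:250,332:377].astype(float)*1.0
f=lambda x:cv2.resize(np.clip(x,0,255).astype(np.uint8),(600,600),interpolation=cv2.INTER_NEAREST)
cv2.imwrite('pics/z1.png',f(a))
```

```text
(no output)
```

View pics/z1.png

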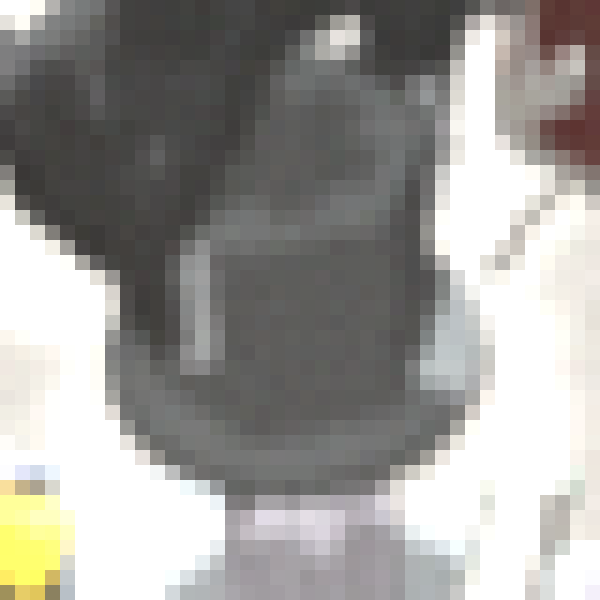

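```bash
cat > sil.py <<'E'
from h import *
def ext(x,y,z):
    A=proj('side',pt(x,y,0,circ(.04,0,360))+[0,0,z]);B=proj('side',pt(x,y,0,circ(.04,.008,360))+[0,0,z])
    q=np.r_[A,B]; return np.array([q[:,0].min(),q[:,0].max(),q[:,1].max()])
if __name__=='__main__':
    print(ext(.5265,.1176,.1268))
    print('init hub',ext(.5658,-.2325,0),ext(.569,-.2335,0))
E
python3 sil.py
```

```text
[238.32584321 264.17487169 183.74360055]
init hub [341.51460869 367.48751421 245.74181062] [342.24836804 368.20065065 245.13694949]
```

```bash
cat > edge.py <<'E'
from h import *
def edge(img,x,y,z,r=.04,angs=None):
    """shift (du,dv) of lower flange-foot outline against model"""
    g=cv2.cvtColor(img,cv2.COLOR_BGR2GRAY).astype(np.float32)
    A=proj('side',pt(x,y,0,circ(r,0,360))+[0,0,z]); c=A[:-1].mean(0)
    rows=[];rhs=[]
    for i in range(0,360,3):
        t=A[(i+1)%360]-A[(i-1)%360]; n=np.array([t[1],-t[0]]); n/=np.linalg.norm(n)
        if n@(A[i]-c)<0:n=-n
        if n[1]<.15: continue   # lower half
        s=np.arange(-3,3.01,.1); q=(A[i]+s[:,None]*n).astype(np.float32)
        v=cv2.remap(g,q[:,0][None],q[:,1][None],cv2.INTER_CUBIC)[0]
        d=np.gradient(cv2.GaussianBlur(v[None],(0,0),4)[0]) 
        w=np.clip(d,0,None)
        k=np.argmax(w)
        if w[k]<1.5: continue
        m=np.abs(np.arange(len(s))-k)<=8
        rows.append(n);rhs.append((w*s)[m].sum()/w[m].sum())
    N=np.array(rows);b=np.array(rhs)
    r=least_squares(lambda p:N@p-b,[0,0],loss='soft_l1',f_scale=.2)
    return r.x,len(b),np.std(N@r.x-b)
if __name__=='__main__':
    print(edge(cv2.imread('pics/side0.png'),.569,-.2335,0))
    print(edge(cv2.imread('pics/side0.png'),.5658,-.2325,0))
    print(edge(cv2.imread('pics/raw1_side.png'),.5265,.1176,.1268))
E
python3 edge.py
```

```text
(array([-0.16699018, -0.14917272]), 55, np.float64(0.11924123017828567))
(array([ 0.52162315, -0.78504602]), 55, np.float64(0.11244524871213551))
(array([-0.06362568, -0.69969996]), 55, np.float64(0.18809715595433096))
```

Run:
```python
from edge import *
a=cv2.imread('pics/a3_side.png'); sm=cv2.resize(a,(75,75),interpolation=cv2.INTER_AREA)
im=cv2.imread('pics/side0.png'); im[190:265,310:385]=sm
J=np.array([[.504,-.863],[-.661,-.386]])*.36
for nm,i,x,y,z in(('grip',im,.569,-.2335,0),('init',cv2.imread('pics/side0.png'),.569,-.2335,0),('now',cv2.imread('pics/raw1_side.png'),.5265,.1176,.1268)):
    for _ in range(4):
        d,n,s=edge(i,x,y,z); e=np.linalg.solve(J,d)/1000; x+=e[0];y+=e[1]
    print(nm,round(x,4),round(y,4),n,s)
```

```text
grip 0.5723 -0.2341 25 0.14560787067450995
init 0.5692 -0.2328 55 0.1236162158830545
now 0.5288 0.1193 55 0.1852290637144353
```

Run:
```python
from h import *
for i in range(4):
    plan((.5268,.1174,.17),-15); im=vision.get_image('side')
cv2.imwrite('pics/raw2_side.png',im[:,:,::-1])
from edge import *
J=np.array([[.504,-.863],[-.661,-.386]])*.36
x,y=.5288,.1193
for _ in range(4):
    d,n,s=edge(cv2.imread('pics/raw2_side.png'),x,y,.1268); e=np.linalg.solve(J,d)/1000; x+=e[0];y+=e[1]
print(x,y)
```

```text
t 5.58 tcp [0.5265 0.1174 0.3259] grasp [0.5264 0.1172 0.1709] yaw -15.2 tilt [-0.0008 -0.0011] q [ 0.09  0.28  1.71 -0.    1.16  0.36] F [-0.2 -0.5 -4.2] M [-0.01 -0.01  0.02] w 0.0535
d_tool cm [0.03 0.09 0.01] rotvec tool [ 0.001 -0.003 -0.   ]
t 5.62 tcp [0.5266 0.1173 0.3262] grasp [0.5266 0.1171 0.1712] yaw -15.2 tilt [-0.0003 -0.0009] q [ 0.09  0.28  1.7  -0.    1.16  0.36] F [ 0.3 -0.3 -3.8] M [ 0.01 -0.04  0.02] w 0.0538
d_tool cm [0.01 0.12 0.02] rotvec tool [ 0.001 -0.004 -0.   ]
t 5.67 tcp [0.5267 0.1173 0.3264] grasp [0.5268 0.1172 0.1714] yaw -15.2 tilt [ 0.0002 -0.0007] q [ 0.09  0.28  1.7  -0.    1.16  0.36] F [-0.1 -0.4 -3.1] M [-0.05  0.01  0.01] w 0.0541
d_tool cm [0.   0.14 0.02] rotvec tool [ 0.001 -0.004  0.   ]
t 5.72 tcp [0.5267 0.1173 0.3266] grasp [0.5268 0.1172 0.1716] yaw -15.2 tilt [ 0.0004 -0.0006] q [ 0.09  0.28  1.7  -0.    1.16  0.36] F [-0.3 -1.  -4.3] M [ 0.04 -0.04 -0.  ] w 0.054
d_tool cm [0.   0.16 0.01] rotvec tool [ 0.001 -0.004  0.001]
0.5302609760186024 0.11913759191159162
```

Call:
arm_command --increments '[0,-0.003,-0.004,-0.28,0.5,-0.16,1,0,0,0,0,1.2,0,1,0,0,0,0,1.0,0,1,0,0,0,0,0,0,1,0,0,0,0,0,0,1,0,0,0,0,0,0,1]'

```text
clock: 6.52
position: [0.5238, 0.1175, 0.3002]
ee_rot: [-0.701, 0.701, -0.09, 0.094]
contact_force: [-0.6, 0.2, -3.7]
width: 0.054
```

```bash
cat > look2.py <<'E'
from edge import *
import sys
k=sys.argv[1]
im=vision.get_image('side')[:,:,::-1].copy(); cv2.imwrite(f'pics/raw{k}_side.png',im)
plan((.5268,.1174,.1),-15)
z=manip.get_state()['position'][2]-.1985
J=np.array([[.504,-.863],[-.661,-.386]])*.36
x,y=.527,.1176
for _ in range(4):
    d,n,s=edge(im,x,y,z); e=np.linalg.solve(J,d)/1000; x+=e[0];y+=e[1]
print('foot z',z,'hub(side)',round(x,4),round(y,4),n,s)
E
python3 look2.py 3; python3 ov.py 3 .527 .1176 .099 -15 b
```

```text
t 6.58 tcp [0.5238 0.1175 0.3002] grasp [0.5247 0.1173 0.1452] yaw -14.9 tilt [ 0.0056 -0.0013] q [ 0.09  0.3   1.75 -0.    1.09  0.35] F [-0.4 -0.3 -3.7] M [-0.05  0.01  0.01] w 0.0536
d_tool cm [0.27 4.52 0.07] rotvec tool [-0.     0.001  0.006]
foot z 0.10172216930831068 hub(side) 0.5273 0.1182 55 0.2533519661492049
```

View pics/ov3.png

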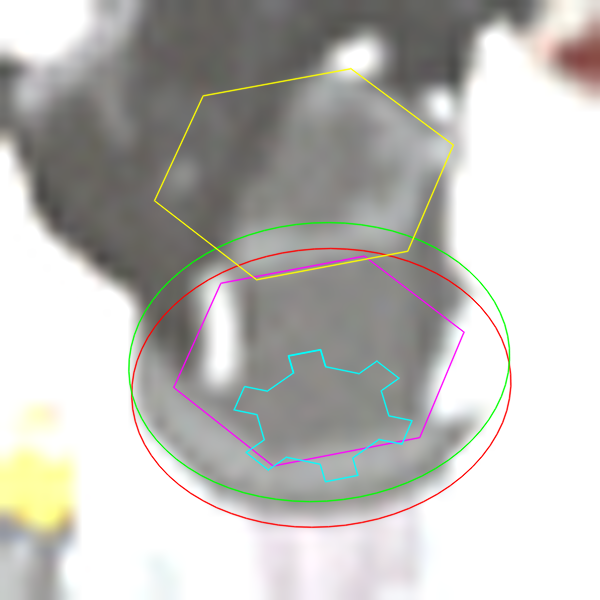

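Call:
arm_command --increments '[0,0,0,-0.02,0.3,-0.05,1,0,0,0,0,0.3,0,1,0,0,0,0,0.2,0,1,0,0,0,0,0,0,1]'

```text
clock: 7.08
position: [0.5232, 0.117, 0.2916]
ee_rot: [-0.701, 0.701, -0.09, 0.094]
contact_force: [-0.7, 0.3, -4.0]
width: 0.0538
```

```bash
python3 look2.py 4
```

```text
t 7.12 tcp [0.5233 0.117  0.2917] grasp [0.524  0.1167 0.1367] yaw -15.0 tilt [ 0.0044 -0.0015] q [ 0.09  0.31  1.76 -0.    1.07  0.35] F [ 0.2  0.1 -3. ] M [-0.04 -0.01 -0.  ] w 0.0535
d_tool cm [0.31 3.67 0.13] rotvec tool [0.    0.001 0.005]
foot z 0.09321048801488407 hub(side) 0.5263 0.1174 55 0.29650411673697996
```

Call:
arm_command --increments '[0,0,0,0.03,0.15,0,1,0,0,0,0,0.15,0,1,0,0,0,0,0,0,1]'

```text
clock: 7.5
position: [0.5235, 0.1169, 0.2887]
ee_rot: [-0.701, 0.701, -0.09, 0.094]
contact_force: [-0.0, -0.5, -4.5]
width: 0.0539
```

Call:
arm_command --increments '[0,0,0,0,0.15,0,1,0,0,0,0,0,0,1]'

```text
clock: 7.75
position: [0.5235, 0.1169, 0.2873]
ee_rot: [-0.701, 0.701, -0.09, 0.094]
contact_force: [0.2, 0.1, -3.7]
width: 0.0538
```

```bash
python3 look2.py 5
```

```text
t 7.8 tcp [0.5236 0.1169 0.2873] grasp [0.5243 0.1167 0.1323] yaw -15.0 tilt [ 0.0046 -0.0015] q [ 0.09  0.31  1.77 -0.    1.06  0.35] F [-0.6 -1.  -3.5] M [-0.02  0.01  0.01] w 0.0537
d_tool cm [0.28 3.23 0.13] rotvec tool [0.    0.001 0.005]
foot z 0.08881003573046287 hub(side) 0.5264 0.1178 55 0.44097855932282465
```

Call:
arm_command --increments '[0,0,0,0,0.2,0,1,0,0,0,0,0,0,1]'

```text
clock: 8.05
position: [0.5237, 0.1169, 0.2853]
ee_rot: [-0.701, 0.701, -0.09, 0.094]
contact_force: [0.0, 0.7, -3.3]
width: 0.0537
```

Call:
arm_command --increments '[0,0,0,0,0.2,0,1,0,0,0,0,0,0,1]'

```text
clock: 8.3
position: [0.5241, 0.117, 0.2834]
ee_rot: [-0.701, 0.701, -0.09, 0.094]
contact_force: [2.3, 0.9, -6.0]
width: 0.054
```

Call:
arm_command --increments '[0,0,0,0,0.2,0,1,0,0,0,0,0,0,1]'

```text
clock: 8.55
position: [0.5241, 0.117, 0.2814]
ee_rot: [-0.701, 0.701, -0.09, 0.094]
contact_force: [3.0, 0.5, -4.5]
width: 0.0538
```

```bash
python3 look2.py 6
```

```text
t 8.6 tcp [0.5241 0.117  0.2815] grasp [0.5251 0.1169 0.1265] yaw -15.0 tilt [ 0.0064 -0.001 ] q [ 0.09  0.32  1.78 -0.    1.04  0.35] F [ 2.6  0.6 -4.8] M [ 0.25 -0.57 -0.02] w 0.0538
d_tool cm [0.23 2.65 0.1 ] rotvec tool [-0.001  0.001  0.006]
foot z 0.08296964893304226 hub(side) 0.5276 0.1182 55 0.25671997337622987
```

Call:
arm_command --increments '[0,0,0,0.06,0.2,0,1,0,0,0,0,0.2,0,1,0,0,0,0,0,0,1]'

```text
clock: 8.98
position: [0.5245, 0.1169, 0.2774]
ee_rot: [-0.701, 0.701, -0.09, 0.094]
contact_force: [1.8, 2.4, -2.4]
width: 0.0542
```

```bash
python3 look2.py 7
```

```text
t 9.03 tcp [0.5245 0.1169 0.2773] grasp [0.5253 0.1167 0.1223] yaw -15.0 tilt [ 0.0055 -0.001 ] q [ 0.09  0.32  1.78 -0.    1.03  0.35] F [ 3.   2.6 -4.4] M [ 0.43 -0.58 -0.07] w 0.0537
d_tool cm [0.2  2.24 0.11] rotvec tool [-0.     0.001  0.006]
foot z 0.07884743202346423 hub(side) 0.5274 0.118 55 0.33729540544880093
```

Call:
arm_command --increments '[0,0,0,0.05,0.2,0.07,1,0,0,0,0,0.3,0,1,0,0,0,0,0,0,1]'

```text
clock: 9.4
position: [0.5249, 0.1172, 0.272]
ee_rot: [-0.701, 0.701, -0.09, 0.094]
contact_force: [2.2, 1.3, -5.4]
width: 0.0542
```

```bash
python3 -c "
from h import *
plan((.5268,.1174,.1),-15)"
```

```text
t 9.4 tcp [0.5249 0.1172 0.272 ] grasp [0.5255 0.117  0.117 ] yaw -15.0 tilt [ 0.0042 -0.0016] q [ 0.09  0.33  1.79 -0.    1.02  0.35] F [ 2.2  1.3 -5.4] M [ 0.24 -0.46 -0.05] w 0.0542
d_tool cm [0.18 1.7  0.07] rotvec tool [0.    0.001 0.005]
```

Sliding on well: the sideways force is small and falling. Continuing in guided steps.

Call:
arm_command --increments '[0,0,0,0.06,0.3,0.04,1,0,0,0,0,0.4,0,1,0,0,0,0,0.3,0,1]'

```text
clock: 9.78
position: [0.5253, 0.1174, 0.2618]
ee_rot: [-0.701, 0.702, -0.091, 0.093]
contact_force: [0.6, 0.6, -4.2]
width: 0.0538
```

Call:
arm_command --increments '[0,0,0,0.03,0.4,0.02,1,0,0,0,0,0.4,0,1,0,0,0,0,0,0,1]'

```text
clock: 10.15
position: [0.5256, 0.1175, 0.2538]
ee_rot: [-0.701, 0.702, -0.091, 0.093]
contact_force: [-0.7, -0.6, -3.1]
width: 0.054
```

```bash
python3 look2.py 8; python3 -c "
import cv2
a=cv2.imread('pics/raw8_side.png')[150:225,200:300]
cv2.imwrite('pics/b8.png',cv2.resize(a,None,fx=8,fy=8,interpolation=cv2.INTER_CUBIC))"
```

```text
t 10.2 tcp [0.5258 0.1175 0.254 ] grasp [0.5264 0.1173 0.099 ] yaw -15.0 tilt [ 0.0037 -0.0016] q [ 0.09  0.35  1.81 -0.    0.98  0.35] F [-1.  -0.2 -3. ] M [ 0.05  0.02 -0.01] w 0.0539
d_tool cm [ 0.1  -0.1   0.01] rotvec tool [0.001 0.001 0.004]
foot z 0.05553871141489186 hub(side) 0.523 0.123 36 1.0626547989160338
```

View pics/b8.png

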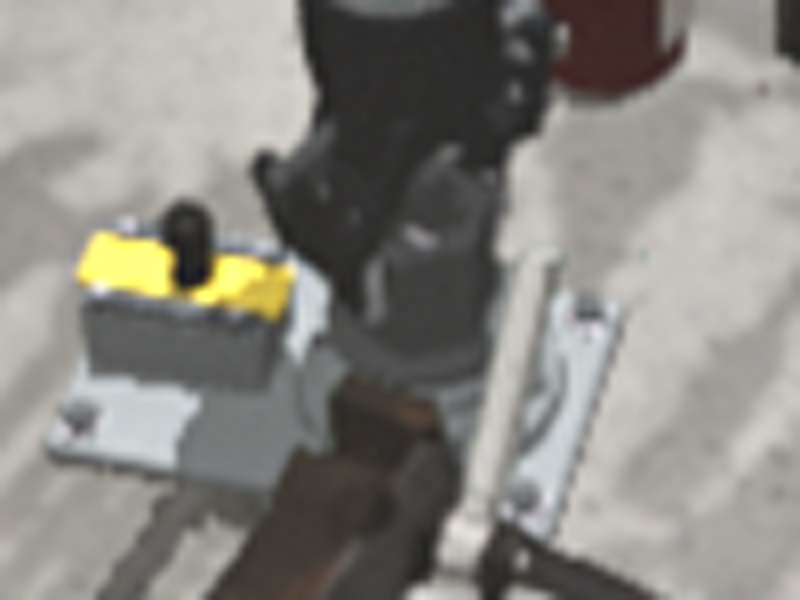

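The bright stub end now shows in the bore at crop (420,235), so the hub is sliding on. About 15 mm to go.

Call:
arm_command --increments '[0,0,0,0,0.4,0,1,0,0,0,0,0.4,0,1,0,0,0,0,0.3,0,1,0,0,0,0,0,0,1]'

```text
clock: 10.7
position: [0.526, 0.1176, 0.243]
ee_rot: [-0.701, 0.701, -0.09, 0.094]
contact_force: [-1.0, -0.3, -5.4]
width: 0.054
```

Call:
arm_command --increments '[0,0,0,0,0.15,0,1,0,0,0,0,0.1,0,1]'

```text
clock: 10.95
position: [0.526, 0.1176, 0.2409]
ee_rot: [-0.701, 0.701, -0.09, 0.094]
contact_force: [-1.1, 0.7, -3.0]
width: 0.0537
```

Call:
arm_command --increments '[0,0,0,0,0.1,0,1,0,0,0,0,0,0,1]'

```text
clock: 11.2
position: [0.526, 0.1176, 0.2398]
ee_rot: [-0.701, 0.701, -0.09, 0.094]
contact_force: [-1.4, 0.2, -3.7]
width: 0.0539
```

Call:
arm_command --increments '[0,0,0,0,0.1,0,1,0,0,0,0,0,0,1]'

```text
clock: 11.45
position: [0.526, 0.1176, 0.2388]
ee_rot: [-0.701, 0.701, -0.09, 0.094]
contact_force: [-0.3, 0.8, -4.7]
width: 0.0537
```

Call:
arm_command --increments '[0,0,0,0,0.1,0,1,0,0,0,0,0,0,1]'

```text
clock: 11.7
position: [0.526, 0.1176, 0.2386]
ee_rot: [-0.701, 0.701, -0.09, 0.094]
contact_force: [-4.0, 0.3, 4.2]
width: 0.0533
```

Call:
arm_command --increments '[0,0,0,0,0.1,0,1,0,0,0,0,0,0,1]'

```text
clock: 11.95
position: [0.5259, 0.1176, 0.2385]
ee_rot: [-0.701, 0.701, -0.09, 0.094]
contact_force: [-6.1, 1.0, 11.9]
width: 0.0536
```

Contact at the expected height (foot ≈ 40 mm), so it's seated. Releasing and rising.

Call:
arm_command --increments '[0,0,0,0,-0.1,0,0.8,0,0,0,0,0,0,0.4,0,0,0,0,0,0,0,0,0,0,0,0,0,0,0,0,0,0,0,0,0]'

```text
clock: 12.58
position: [0.5266, 0.1175, 0.2378]
ee_rot: [-0.701, 0.701, -0.09, 0.094]
contact_force: [0.3, -0.2, 0.3]
width: 0.0853
```

Call:
arm_command --increments '[0,0,0,0,-2,0,0,0,0,0,0,-5,0,0,0,0,0,0,-5,0,0,0,0,0,0,0,0,0]'

```text
clock: 13.08
position: [0.5271, 0.1179, 0.3622]
ee_rot: [0.702, -0.701, 0.087, -0.097]
contact_force: [-0.1, -0.2, -1.4]
width: 0.0856
```

Run:
```python
from h import *
plan((.5268,.1174,.17),-15)
im=vision.get_image('side')[:,:,::-1].copy(); cv2.imwrite('pics/raw9_side.png',im)
overlay(im,'side',[],200,150,100,75,8,'pics/b9.png')
# overlay model hub seated
L=lambda q:pt(.527,.1176,np.radians(45),q)+[0,0,.04]
overlay(im,'side',[(L(circ(.04,.008)),(0,255,0)),(L(hexa(.064)),(0,255,255)),(L(hexa(.008)),(255,0,255))],225,165,50,40,15,'pics/o9.png')
```

```text
t 13.07 tcp [0.5271 0.1179 0.3622] grasp [0.5294 0.1178 0.2072] yaw -15.0 tilt [ 0.0149 -0.0006] q [ 0.09  0.25  1.65 -0.    1.22  0.35] F [-0.1 -0.2 -1.4] M [ 0.01 -0.03  0.03] w 0.0856
d_tool cm [-0.07  3.72 -0.07] rotvec tool [-0.003  0.001  0.015]
```

View pics/b9.png

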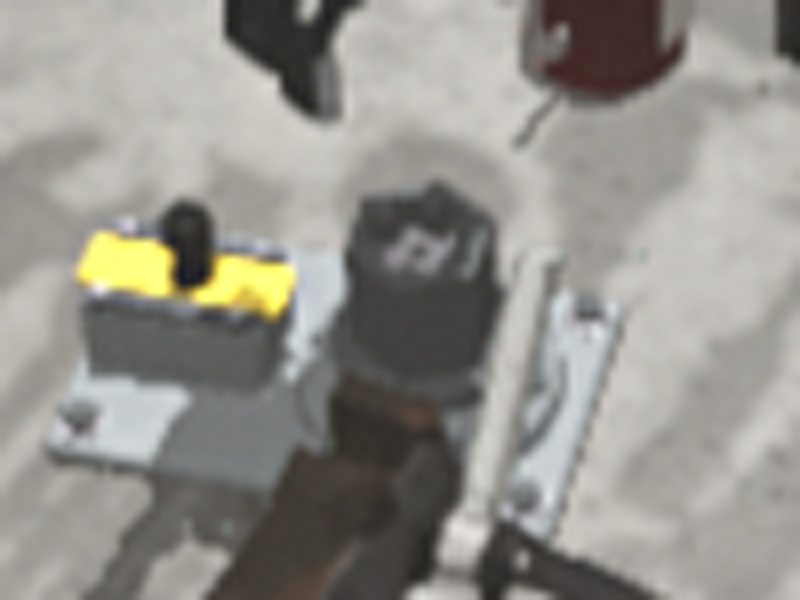

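View pics/o9.png

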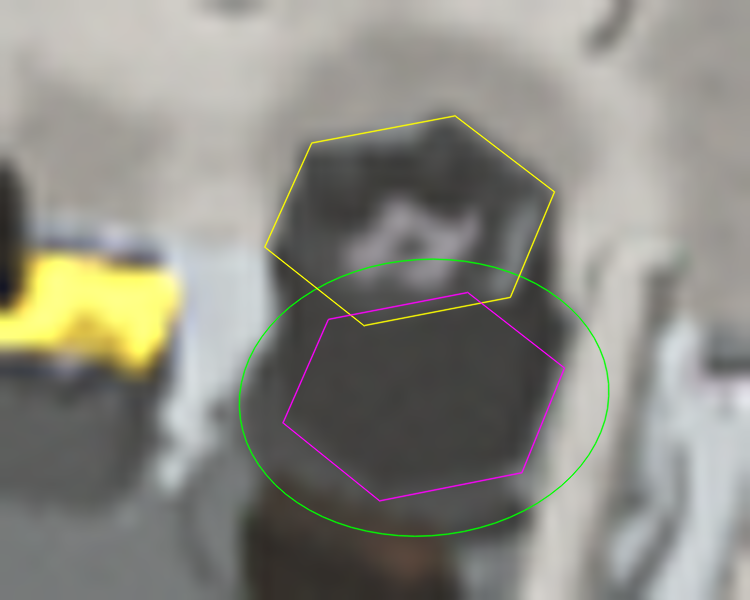

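The picture shows the hub seated: flange on the shoulder, stub teeth meshed in the bore at (415,250). Next is the keeper. I'll grip the knob with the jaws across the slide direction.

```bash
python3 -c "
from gen import *
plan((.4987,.2098,.15),17.2)
gen([((.4987,.2098,.305),17.2,4)])"|sed 's/np.float64//g'
```

```text
t 13.12 tcp [0.5261 0.1178 0.3597] grasp [0.5276 0.1176 0.2047] yaw -15.0 tilt [ 0.0096 -0.001 ] q [ 0.09  0.25  1.66 -0.    1.22  0.35] F [-0.4  0.2  0.2] M [ 0.02 -0.01 -0.02] w 0.0855
d_tool cm [-5.08  5.43  8.17] rotvec tool [ 0.001 -0.561  0.01 ]
--
[0, (-0.14), 0, (-1.26), (1.37), (2.05), 0]
[0, (-0.14), 0, (-0.96), (1.37), (2.2), 0]
[0, (-0.14), 0, (-0.64), (1.37), (2.31), 0]
[0, (-0.14), 0, (-0.31), (1.37), (2.38), 0]
```

Call:
arm_command --increments '[0,-0.14,0.004,-1.25,1,2.05,0,0,-0.14,0,-0.95,1.4,2.2,0,0,-0.14,0,-0.65,1.5,2.3,0,0,-0.14,0,-0.3,1.5,2.4,0,0,0,0,0,0,0,0,0,0,0,0,0,0,0]'

```text
clock: 13.88
position: [0.4984, 0.2094, 0.303]
ee_rot: [-0.699, 0.7, 0.105, -0.105]
contact_force: [0.6, -0.6, 0.5]
width: 0.0852
```

Run:
```python
from h import *
plan((.4987,.2098,.084),17.2)
for n,b in(('side',(180,120,100,75,8)),('top',(170,170,100,75,8))):
    im=vision.get_image(n)[:,:,::-1].copy(); cv2.imwrite(f'pics/raw10_{n}.png',im)
    K=np.r_[pt(.4987,.2098,0,circ(.01,.092))]
    overlay(im,n,[(K,(0,255,0)),(pt(.4987,.2098,0,circ(.01,.072)),(0,0,255))],*b,f'pics/b10_{n}.png')
```

```text
t 13.88 tcp [0.4984 0.2094 0.303 ] grasp [0.4984 0.2092 0.148 ] yaw 17.1 tilt [-0.0003 -0.0017] q [ 0.27  0.3   1.74 -0.    1.1  -0.03] F [ 0.6 -0.6  0.5] M [0.03 0.02 0.06] w 0.0852
d_tool cm [0.04 6.4  0.04] rotvec tool [ 0.002 -0.002 -0.001]
```

View pics/b10_side.png

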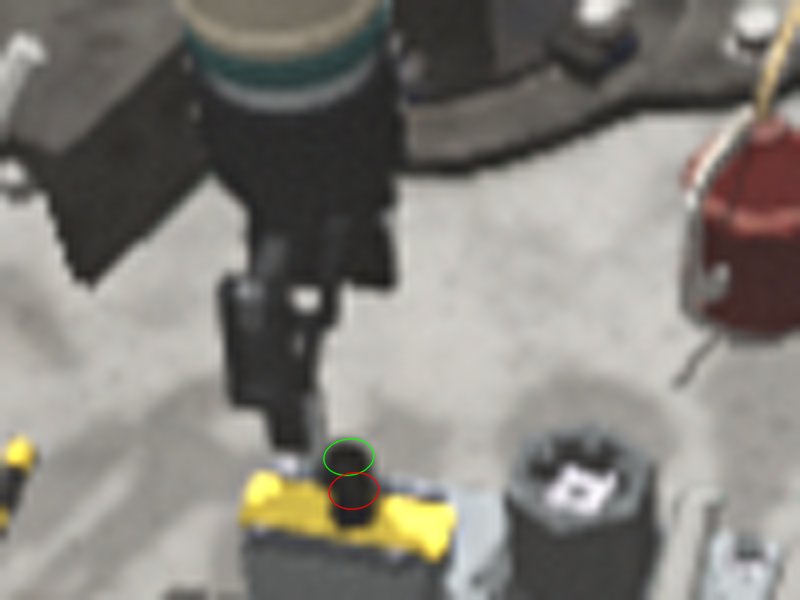

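View pics/b10_top.png

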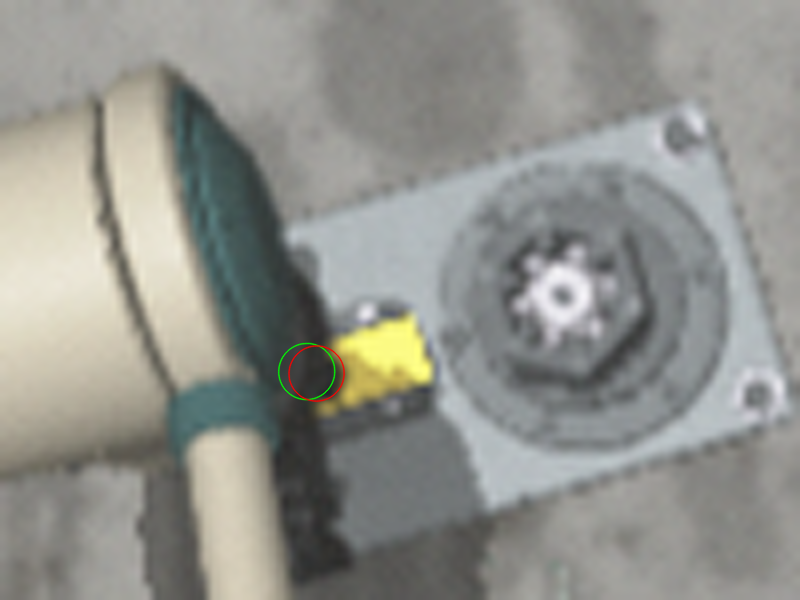

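The overlay matches the knob in the side view (crop 350,470). The top view also shows the hub meshed and sitting flat. Descending onto the knob.

Call:
arm_command --increments '[0,0,0,0,2.4,0.04,0,0,0,0,0,2.4,0,0,0,0,0,0,1.5,0,0,0,0,0,0,0,0,0,0,0,0,0,0,0,0.3]' --grip_force 25

```text
clock: 14.6
position: [0.4989, 0.2101, 0.2415]
ee_rot: [-0.699, 0.699, 0.106, -0.104]
contact_force: [0.2, 0.2, -0.3]
width: 0.0694
```

Call:
arm_command --increments '[0,0,0,0,0,0,0.6,0,0,0,0,0,0,0.8,0,0,0,0,0,0,1,0,0,0,0,0,0,1,0,0,0,0,0,0,1]'

```text
clock: 15.22
position: [0.4978, 0.2101, 0.2413]
ee_rot: [-0.699, 0.7, 0.105, -0.105]
contact_force: [-2.4, -0.6, 5.9]
width: 0.0188
```

Run:
```python
from h import *
plan((.4987,.2098,.084),17.2)
for n,b in(('side',(180,140,100,75,8)),):
    im=vision.get_image(n)[:,:,::-1].copy(); cv2.imwrite(f'pics/raw11_{n}.png',im)
    overlay(im,n,[],*b,f'pics/b11_{n}.png')
```

```text
t 15.22 tcp [0.4978 0.2101 0.2413] grasp [0.4978 0.2099 0.0863] yaw 17.1 tilt [-0.0001 -0.001 ] q [ 0.27  0.37  1.82 -0.    0.96 -0.03] F [-2.4 -0.6  5.9] M [-0.06  0.48  0.01] w 0.0188
d_tool cm [ 0.08  0.23 -0.05] rotvec tool [ 0.001 -0.001 -0.   ]
```

View pics/b11_side.png

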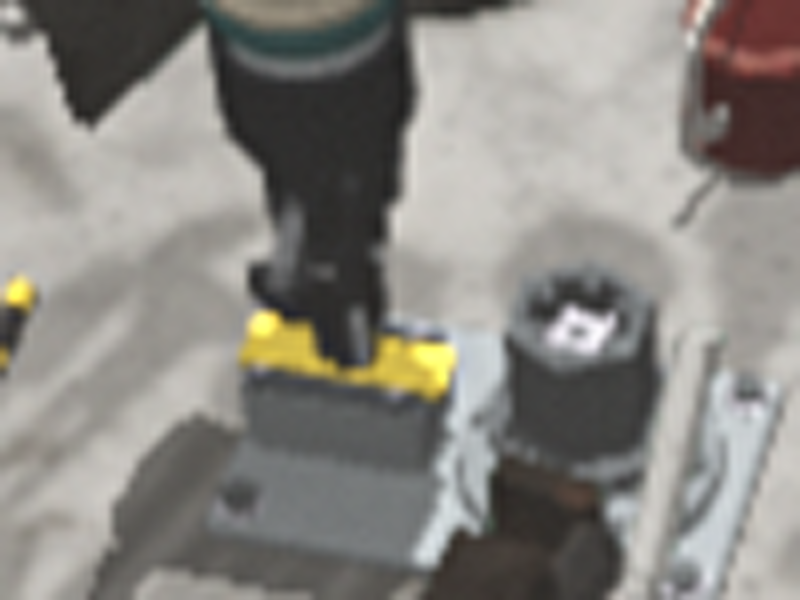

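Call:
arm_command --increments '[0,0,0,0,0,-0.3,1,0,0,0,0,0,-0.4,1,0,0,0,0,0,-0.4,1,0,0,0,0,0,-0.4,1,0,0,0,0,0,-0.2,1]'

```text
clock: 15.9
position: [0.5027, 0.1941, 0.2413]
ee_rot: [0.699, -0.699, -0.105, 0.105]
contact_force: [-2.5, 1.8, 6.4]
width: 0.0191
```

Call:
arm_command --increments '[0,0,0,0,0,-0.2,1,0,0,0,0,0,0,1]'

```text
clock: 16.15
position: [0.5033, 0.1921, 0.2413]
ee_rot: [-0.699, 0.699, 0.105, -0.105]
contact_force: [-3.5, 0.9, 5.1]
width: 0.0189
```

Call:
arm_command --increments '[0,0,0,0,0,-0.15,1,0,0,0,0,0,0,1]'

```text
clock: 16.4
position: [0.5038, 0.1908, 0.2413]
ee_rot: [-0.699, 0.699, 0.105, -0.105]
contact_force: [-2.6, 0.6, 6.3]
width: 0.019
```

Call:
arm_command --increments '[0,0,0,0,0,-0.1,1,0,0,0,0,0,0,1]'

```text
clock: 16.65
position: [0.504, 0.1899, 0.2413]
ee_rot: [0.699, -0.699, -0.105, 0.105]
contact_force: [-3.5, 1.1, 6.1]
width: 0.0193
```

Call:
arm_command --increments '[0,0,0,0,0,-0.1,1,0,0,0,0,0,0,1]'

```text
clock: 16.9
position: [0.5043, 0.1889, 0.2413]
ee_rot: [0.699, -0.699, -0.105, 0.105]
contact_force: [-3.0, 0.2, 5.1]
width: 0.0193
```

Call:
arm_command --increments '[0,0,0,0,0,-0.1,1,0,0,0,0,0,0,1]'

```text
clock: 17.15
position: [0.5046, 0.188, 0.2413]
ee_rot: [0.699, -0.699, -0.105, 0.105]
contact_force: [-3.4, 1.0, 5.6]
width: 0.0188
```

Call:
arm_command --increments '[0,0,0,0,0,-0.1,1,0,0,0,0,0,0,1]'

```text
clock: 17.4
position: [0.5049, 0.187, 0.2413]
ee_rot: [0.699, -0.699, -0.105, 0.105]
contact_force: [-3.2, 1.8, 6.2]
width: 0.0187
```

Call:
arm_command --increments '[0,0,0,0,0,-0.1,1,0,0,0,0,0,0,1]'

```text
clock: 17.65
position: [0.5051, 0.1862, 0.2413]
ee_rot: [0.699, -0.699, -0.105, 0.105]
contact_force: [-2.8, 1.2, 7.0]
width: 0.0189
```

Run:
```python
from h import *
plan((.4987,.2098,.084),17.2)
for n,b in(('side',(180,140,100,75,8)),('top',(170,170,100,75,8))):
    im=vision.get_image(n)[:,:,::-1].copy(); cv2.imwrite(f'pics/raw12_{n}.png',im)
    overlay(im,n,[],*b,f'pics/b12_{n}.png')
```

```text
t 17.65 tcp [0.5051 0.1862 0.2413] grasp [0.5051 0.1863 0.0863] yaw 17.1 tilt [-0.0005  0.0006] q [ 0.22  0.37  1.82  0.    0.96 -0.08] F [-2.8  1.2  7. ] M [0.25 0.51 0.03] w 0.0189
d_tool cm [0.08 0.23 2.44] rotvec tool [-0.001 -0.002 -0.   ]
```

View pics/b12_side.png

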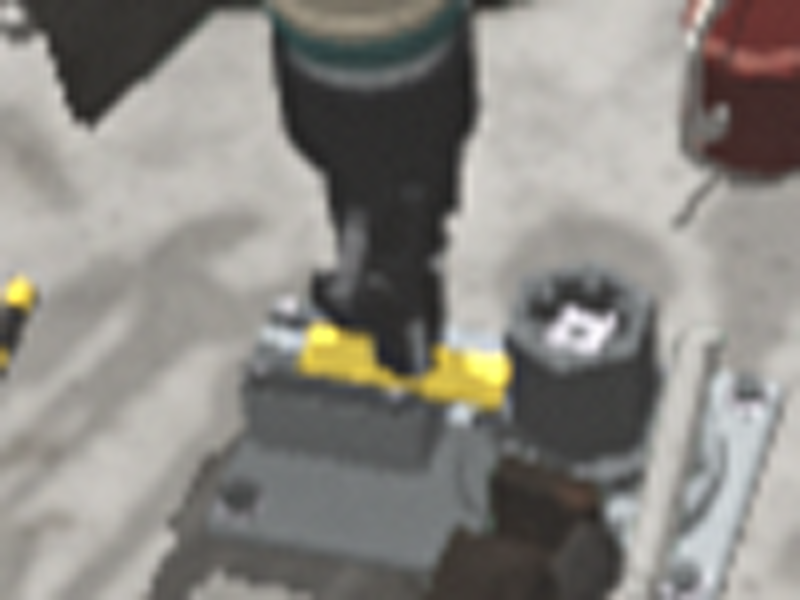

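The keeper has moved with the hand and its tip (crop 510,380) is over the flange beside the hex. The stop isn't felt yet, so I'll keep going in 1 mm steps.

Call:
arm_command --increments '[0,0,0,0,0,-0.1,1,0,0,0,0,0,0,1]'

```text
clock: 18.0
position: [0.5052, 0.1859, 0.2413]
ee_rot: [0.7, -0.698, -0.105, 0.105]
contact_force: [-3.7, 4.0, 5.2]
width: 0.0188
```

Call:
arm_command --increments '[0,0,0,0,0,-0.1,1,0,0,0,0,0,0,1]'

```text
clock: 18.25
position: [0.5053, 0.1856, 0.2413]
ee_rot: [0.701, -0.698, -0.104, 0.105]
contact_force: [-4.7, 6.8, 6.2]
width: 0.019
```

Call:
arm_command --increments '[0,0,0,0,0,-0.1,1,0,0,0,0,0,0,1]'

```text
clock: 18.5
position: [0.5054, 0.1853, 0.2413]
ee_rot: [0.701, -0.697, -0.104, 0.105]
contact_force: [-5.5, 10.2, 6.2]
width: 0.0188
```

Force rises about 3 N per mm with no motion, so the keeper is at its stop. Letting go and rising.

Call:
arm_command --increments '[0,0,0,0,0,0.05,0.7,0,0,0,0,0,0,0.4,0,0,0,0,0,0,0,0,0,0,0,0,0,0,0,0,0,0,0,0,0]'

```text
clock: 19.12
position: [0.5066, 0.1832, 0.2407]
ee_rot: [-0.699, 0.7, 0.106, -0.105]
contact_force: [-0.7, -0.4, -0.2]
width: 0.0853
```

Call:
arm_command --increments '[0,0,0,0,-2,0,0,0,0,0,0,-5,0,0,0,0,0,0,-5,0,0,0,0,0,0,0,5,0,0,0,0,0,0,6,0,0,0,0,0,0,6,0,0,0,0,0,0,0,0]'

```text
clock: 20.0
position: [0.4549, 0.3492, 0.3605]
ee_rot: [0.699, -0.699, -0.107, 0.107]
contact_force: [0.1, -1.4, -0.3]
width: 0.0855
```

Run:
```python
from h import *
plan((.4987,.2098,.084),17.2)
for n,b in(('side',(180,140,100,75,8)),('top',(170,170,100,75,8))):
    im=vision.get_image(n)[:,:,::-1].copy(); cv2.imwrite(f'pics/raw13_{n}.png',im)
    c=np.array([.527,.1178]);yd=np.array([-.296,.955])
    overlay(im,n,[(pt(*(c+.073*yd),0,circ(.01,.092)),(0,255,0)),(pt(*c,np.radians(45),hexa(.104)),(0,255,255)),(pt(*c,0,circ(.04,.048)),(0,0,255))],*b,f'pics/b13_{n}.png')
```

```text
t 20.0 tcp [0.4549 0.3492 0.3605] grasp [0.4549 0.3493 0.2055] yaw 17.4 tilt [0.0005 0.0008] q [0.53 0.3  1.58 0.   1.26 0.23] F [ 0.1 -1.4 -0.3] M [-0.01 -0.02  0.02] w 0.0855
d_tool cm [ -0.    12.14 -14.62] rotvec tool [-0.001  0.004  0.001]
```

View pics/b13_side.png

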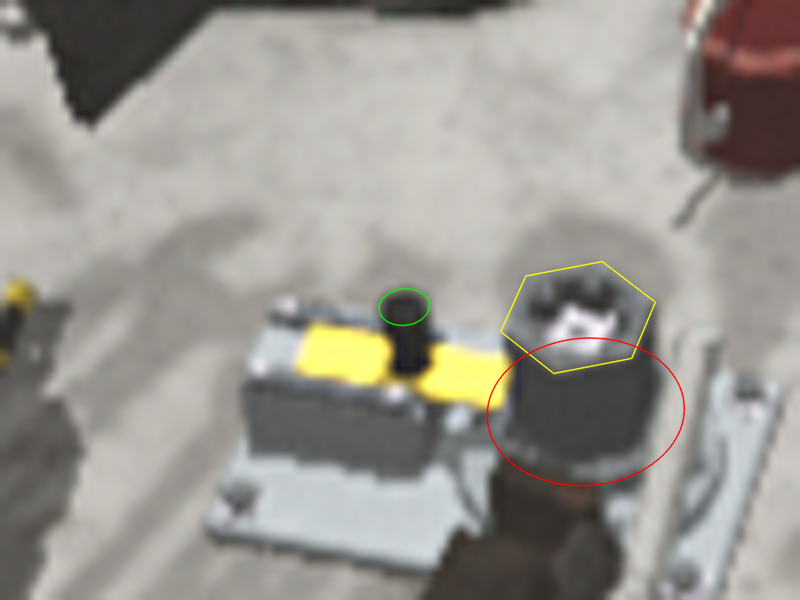

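View pics/b13_top.png

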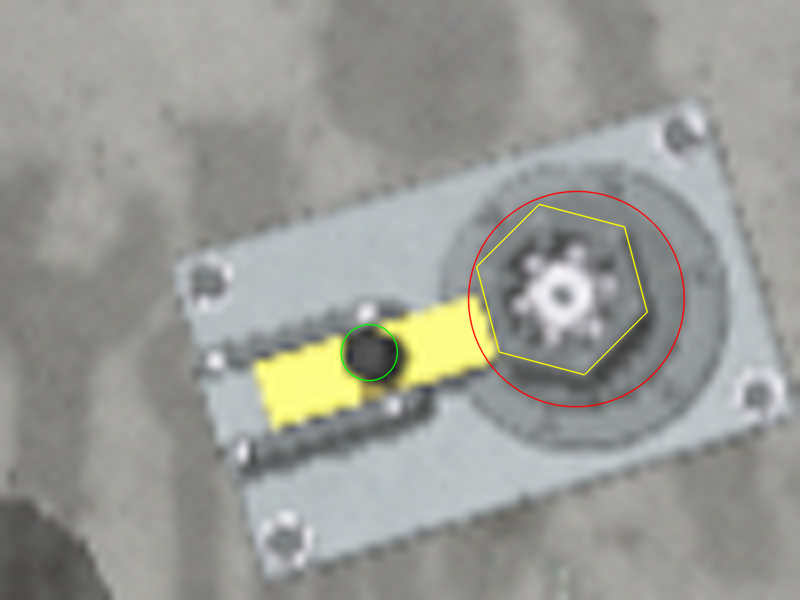

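Both views show the knob on the predicted 73 mm (fully in) circle, the tongue tip over the flange, the hub seated and the arm clear. Handing in.

```bash
python3 -c "
from rig import ticket
print(ticket.sign_off())"
```

```text
the job is handed in; nothing more can be done
None
```

The dark steel hub is on the stub with its flange down on the shoulder, the yellow keeper is pushed in to its stop, and the gripper has let go. I handed the job in at about 20 s of the 45 s allowed.

- **Hub:** I gripped it across two flats, turned it to the stub's measured angle and lowered it in small steps. Sideways force stayed within about 6 N. Contact came with the flange foot about 40 mm above the bench, as expected, and I pressed down with about 15 N before releasing.
- **Keeper:** I gripped the knob and slid it about 25 mm, until the force rose to about 11 N with almost no further motion. In the last pictures from both cameras the knob is within about 1 mm of its fully-in position and the tongue is over the flange.
- **Left alone:** I did not touch the oil can, the pliers or the brass bush. I did not compare before-and-after pictures of them.
- **Disagreement:** the side camera and the arm differed by about 3 mm on the hub's position. I lined the hub up using only the side camera, then by force once it was on the stub. The top camera could not see the hub while the arm was over it.

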